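Shut down the purge tray and stack the sample cups

ROBOT

A 7-joint arm with a two-finger parallel gripper is mounted at the origin on the work surface. World frame = base frame: x ahead of the robot, y to its left, z up, the work surface at z = 0. Lengths are in m, angles in rad, forces in N, time in s.
With the tool pointing down it reaches from about 0.4 to 0.85 m from the base axis. Payload 4.5 kg.
Tool frame: the origin (TCP) lies on the centre line of the jaws, within the pads' length; the fingertips stand r.tip_extent ahead of it and the grasp point (between the pads) is the TCP (r.tip_extent is the distance from the TCP to the fingertips, in m); z points along the fingers, y is the line along which they close (so a half turn about z gives the same grasp; the last joint's range is limited). The gripper opens to 88 mm and grips with 3 to 60 N. Pads are 18 mm wide; open, the fingers measure 123 mm over their backs; the gripper's body (75 mm by 187 mm) begins 45 mm behind the grasp point.
Start: joints at [1.186, 0.689, -0.195, 1.565, 0.157, 0.902, -0.215], TCP at [0.254, -0.571, 0.258] pointing down, gripper open.
Joint ranges: [-3.01, 3.01], [-0.46, 2.08], [-1.47, 1.51], [0.13, 2.56], [-1, 4.14], [0.04, 2.09], [-2.66, 2.66]. Speed limits (rad/s): [2.57, 2.57, 3.14, 3.14, 3.14, 3.14, 3.14].

INTERFACE

Orientations are given as a unit quaternion [x, y, z, w].
In Python, from plant import sensors, vision, finish_job, r gives the robot as it stands. The module is installed in compiled form; this text tells all that it offers.
- The arm moves only by the tool step_arm, never from a script. Its argument "steps" is a list of rows, each a list of 2 entries, a list of its own where there are three numbers: the shift along the tool's x, y, z in cm, then the turn, a rotation vector about the tool's x, y, z in degrees. A call has 1 to 12 rows; each row shifts and turns the commanded pose from where the row before left it, along the tool's axes as they then stand; what a row does not reach is not made up. A row lasts 1/8 s, in which the tool goes at most 62.5 mm and 10.7 degrees, less where a joint would pass 70% of its speed; a pose out of reach is approached as far as the arm can. A call with a gripper value outside its range is refused whole. "claw" is the opening, from -1 (shut) to 1 (fully open), set as the call begins (left out, the last holds). The fingers move at their own pace and stop on an object; "grip_force" is the grip in N (left out, the last holds). Time passes only in rows, so rows that do not move let the fingers close. It gives the time, the measured TCP pose, the force, the opening and the grip force at its end, in the units of the state.
- sensors.get_state(): the state, without advancing time (a new reading comes with each control period).
- vision.snapshot(name): name is "side" or "top" or "wrist"; returns a dict with "img" (420x560x3 uint8, red, green, blue), "fx", "fy", "cx", "cy" (pixels), "position" and "rotation" of the camera in the world. Camera axes: x right, y down, z forward; pixel columns grow to the right and rows downward; lengths in m; the calibration is good to about 2 mm. A picture is of the moment at which its call begins. There is no depth.
- finish_job(): hands the job in; it is judged then, once.
The state is a dict: "clock": time; "q": joint angles; "qd": joint speeds; "joint_torque": joint torques, N m; "tool_pos": TCP position; "eef_rot": TCP orientation; "contact_force": force on the tool from outside, world axes, zero at the start; "moment": the same for the moment, N m; "opening": opening from 0.0 (shut) to 1.0 (fully open); "finger_force": force on a finger pad.
Only numpy, scipy, OpenCV 4.12 (cv2) and the standard library are available. Lean on these libraries where they do the work, as an engineer would, in place of code of your own. Each camera call takes 0.05 s, during which the arm holds its last target. There are 200 camera calls.

TASK

The purge run is over. First turn the purge-gas knob clockwise to its end stop so the gas is fully shut; only then take every blue tapered cup off the tray and nest them all into one straight stack in the holder's sleeve, each one pushed fully home on its shoulder, and last close the top cup with the yellow cover, seated flush. Leave the bottle, the vial rack and the jar where they are.

Things in the scene. Friction and masses are not known exactly. Their poses are not given: they have to be found in the camera images.
- cup1: Blue tapered cup, 72 mm tall, about 100 g, weighted foot, open top; 4 to 6 of the 6 are present. Origin: centre of underside, z up. Foot tapers from 44 mm diameter at the bottom to 54 at 36 mm height; then a straight collar, 64 mm outer, 58 inner, 36 to 72 mm height; its lower edge is a shoulder that rests on the rim below when nested, so each cup sits 36 mm above the next. Inner floor at 34 mm.
- cup2: Blue tapered stacking cup like cup1 (same size, shape and origin); may be absent. It may go anywhere in the stack.
- cup3: Blue tapered stacking cup like cup1 (same size, shape and origin); may be absent. It may go anywhere in the stack.
- cup4: Blue tapered stacking cup like cup1 (same size, shape and origin); may be absent. It may go anywhere in the stack.
- cup5: Blue tapered stacking cup like cup1 (same size, shape and origin); may be absent. It may go anywhere in the stack.
- cup6: Blue tapered stacking cup like cup1 (same size, shape and origin); may be absent. It may go anywhere in the stack.
- cover: Yellow cover: tapered plug (44 mm diameter at the bottom, 54 at 20 mm height), flange of 64 mm diameter from 20 to 26 mm height, black upright round grip of 22 mm diameter from 26 to 62 mm height. Origin: centre of the plug's underside, z up. About 100 g. Stands on its plug on the table at first. Seated in a cup, the flange rests on the cup's rim and the cover's origin is 52 mm above the cup's.
- holder: Fixed stack holder: aluminium disc foot (104 mm diameter, 6 thick) with an upright white sleeve, 66 mm outer, 58 inner diameter, open top, rim 46 mm above the table. Origin: centre of underside, z up along the sleeve axis. A cup nested fully in the sleeve has its origin 10 mm above the holder's. The holder and the valve may swap places from start to start.
- tray: Fixed perforated stainless purge tray, 280 x 360 mm, 6 mm thick. Origin: centre of its underside, on the table; the cups stand on its top, 6 mm above the table, about 120 mm apart in two rows along its y axis.
- valve: Fixed white purge-gas valve block, 150 mm (x) by 90 mm, 48 mm high. Origin under the knob axis, on the table. The black knob is on top; a flat round gauge (48 mm diameter, top 56 mm above the table) is on top 72 mm from the knob axis along the block's -x; a brass fitting sticks out low at +x.
- purge_knob (a joint): Angle of the purge-gas knob, rad. 0 = fully open; grows as the knob is turned clockwise seen from above; 2.4 = end stop, gas fully shut. Starts between 0 and 0.9. Light friction, about 0.03 N m, stays where it is left.
- purge_knob_grip (a point): Grip point of the purge knob, on its vertical axis, 85 mm above the table. Upright black bar, 42 mm long along this frame's x, 14 mm thick along y, top 7 mm above this point; below it a 44 mm disc, top 23 mm below this point. The frame turns with the knob. A white line on the bar's top marks its -x half.
- reagent: Bystander: amber bottle with white cap, 68 mm diameter, 150 mm tall. Origin: centre of its underside. Not to be disturbed.
- vial_rack: Bystander: white vial rack, 70 x 130 mm, 42 mm tall with coloured caps. Origin: centre of its underside. Not to be disturbed.
- jar: Bystander: clear jar with red lid, 64 mm diameter, 80 mm tall. Origin: centre of its underside. Not to be disturbed.
Mind the look-alikes: they are no part of the job. What is shaped like the cup2 but green or turquoise is not meant. What is shaped like the cup1 but green or turquoise is not meant.

How it is judged:
By the outcome, as a careful person would: the job done as asked, in the order asked, and still so for the second after the job is handed in, with the robot touching nothing.
Of cup1, cup2, cup3, cup4, cup5, cup6 only 4 to 6 are there at a start; the rules pass over those that are not, and their reading is None.
At some moment in a run one of cup1, cup2, cup3, cup4, cup5, cup6, cover may be knocked a few centimetres aside while the robot is not near it.
It also fails if it takes over 210 s, if anything falls off the work surface, if the arm or the gripper's body presses on something with over 40 N, if the wrist force passes 120 N, or if a joint passes its speed limit or range.

## Working session

There is one attempt and no reset: what is moved stays moved. The work goes in short steps, Python scripts to look and compute and a tool call to move; the robot and the scene stay as the last step left them, time stands still between calls to the robot, and variables do not carry over. Pictures are saved under pics/ and viewed, at most 14 in all, crops included, and the job is handed in when it is done.

Besides the shell and the picture viewer there is one more tool, called after "Emit:" in YAML: its name, and indented under it one key for each argument. step_arm: Moves the arm, as the interface text tells. Its arguments: {"type":"object","properties":{"steps":{"type":"array"},"claw":{"type":"number"},"grip_force":{"type":"number"}},"required":["steps"]}

```bash
mkdir -p pics; python3 - <<'E'
from plant import sensors, vision, r
import cv2,numpy as np,pickle
s=sensors.get_state(); print({k:np.round(v,3) for k,v in s.items()}, r.tip_extent)
for n in("top","side"):
    d=vision.snapshot(n); pickle.dump(d,open(n+".pkl","wb")); cv2.imwrite(f"pics/{n}0.png",d["img"][:,:,::-1])
    print(n,d["fx"],d["cx"],d["cy"],d["position"],np.round(d["rotation"],3).tolist())
E
```

```text
{'clock': np.float64(0.0), 'q': array([ 1.186,  0.69 , -0.195,  1.566,  0.157,  0.903, -0.215]), 'qd': array([ 0.001,  0.   ,  0.001, -0.   ,  0.001, -0.   , -0.   ]), 'joint_torque': array([-0.0000e+00, -5.2756e+01, -1.2670e+00, -1.5343e+01, -5.3000e-02,
        6.0000e-03,  0.0000e+00]), 'tool_pos': array([ 0.254, -0.57 ,  0.257]), 'eef_rot': array([ 0.978,  0.208, -0.   , -0.001]), 'contact_force': array([0.884, 0.038, 0.203]), 'moment': array([-0.007, -0.015, -0.012]), 'finger_force': np.float64(0.0), 'opening': np.float64(1.003)} 0.019
top 385.0479436408098 278.5494525230349 213.6201890823933 [0.30973562 0.04880334 1.16846227] [-0.695, 0.712, -0.076, 0.064]
side 440.5518549062918 280.7305957794362 207.95578615341233 [0.03444971 0.79726224 0.90572213] [-0.27, 0.873, -0.392, 0.11]
```

View pics/top0.png

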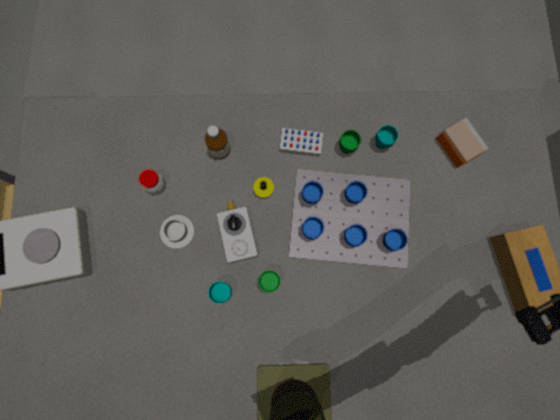

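View pics/side0.png

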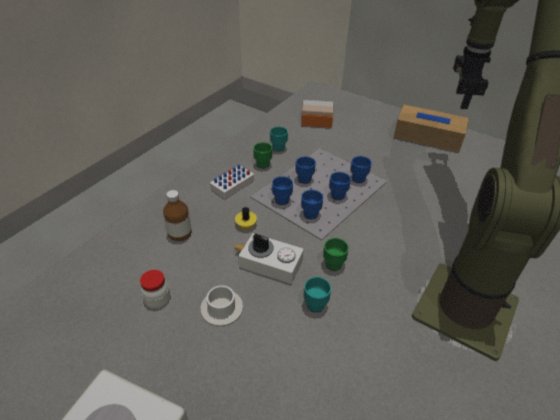

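```bash
cat > h.py <<'E'
import numpy as np, cv2
from scipy.spatial.transform import Rotation as R
def ray(d,p):
    q=np.array(d["rotation"]); M=R.from_quat(q).as_matrix() if q.shape==(4,) else q
    v=M@np.array([(p[0]-d["cx"])/d["fx"],(p[1]-d["cy"])/d["fy"],1.]); return np.array(d["position"]),v
def bp(d,p,z):
    o,v=ray(d,p); return o+v*(z-o[2])/v[2]
def proj(d,P):
    q=np.array(d["rotation"]); M=R.from_quat(q).as_matrix() if q.shape==(4,) else q
    c=(np.atleast_2d(P)-d["position"])@M; return np.c_[d["fx"]*c[:,0]/c[:,2]+d["cx"],d["fy"]*c[:,1]/c[:,2]+d["cy"]]
def blobs(d,lo,hi,amin=40):
    hsv=cv2.cvtColor(d["img"],cv2.COLOR_RGB2HSV); m=cv2.inRange(hsv,lo,hi)
    m=cv2.morphologyEx(m,cv2.MORPH_CLOSE,np.ones((5,5),np.uint8))
    n,l,s,c=cv2.connectedComponentsWithStats(m); return [(c[i],s[i],l==i) for i in range(1,n) if s[i,4]>amin]
BLUE=((105,120,40),(125,255,255)); YEL=((22,120,80),(35,255,255))
E
python3 - <<'E'
from h import *; import pickle
T=pickle.load(open("top.pkl","rb")); S=pickle.load(open("side.pkl","rb"))
for c,s,_ in blobs(T,*BLUE): print("blue",c.round(1),s,bp(T,c,.05).round(3))
for c,s,_ in blobs(S,*BLUE): print("blueS",c.round(1),s[4],bp(S,c,.05).round(3))
for c,s,_ in blobs(T,*YEL): print("yel",c.round(1),s,bp(T,c,.024).round(3))
for c,s,_ in blobs(S,*YEL): print("yelS",c.round(1),s[4],bp(S,c,.024).round(3))
print("holder rim",bp(T,(176,231),.046),bp(S,(221,296),.046)); print("knob",bp(T,(234,223),.085), bp(S,(261,240),.085))
a=cv2.resize(T["img"][160:270,150:270],None,fx=5,fy=5,interpolation=2); cv2.imwrite("pics/c1.png",a[:,:,::-1])
E
```

```text
blue [307.9 141.7] [303 133  10  16  42] [ 0.759 -0.07   0.05 ]
blue [311.9 192. ] [302 181  21  22 357] [ 0.599 -0.076  0.05 ]
blue [355.4 191.8] [345 181  22  22 364] [ 0.596 -0.207  0.05 ]
blue [312.3 227.5] [302 217  22  22 365] [ 0.49  -0.072  0.05 ]
blue [355.3 235.1] [345 225  22  21 376] [ 0.465 -0.198  0.05 ]
blue [394.8 239.3] [383 229  25  21 401] [ 0.45  -0.313  0.05 ]
blue [538.4 269.5] [526 249  26  42 537] [ 0.352 -0.726  0.05 ]
blueS [433.2 117.7] 150 [ 0.363 -0.763  0.05 ]
blueS [304.8 168.6] 389 [ 0.594 -0.204  0.05 ]
blueS [349.1 176.7] 840 [ 0.457 -0.249  0.05 ]
blueS [238.  172.3] 109 [ 0.757 -0.064  0.05 ]
blueS [221.5 179.7] 85 [ 0.776 -0.005  0.05 ]
blueS [282.  189.1] 436 [ 0.596 -0.075  0.05 ]
blueS [311.4 202.9] 470 [ 0.49  -0.072  0.05 ]
yel [263.1 187.3] [253 177  21  21 309] [0.623 0.071 0.024]
yelS [245.5 220.5] 253 [0.62  0.078 0.024]
holder rim [0.49020331 0.32818922 0.046     ] [0.495531  0.3364173 0.046    ]
knob [0.50314642 0.15440284 0.085     ] [0.50308438 0.16249917 0.085     ]
```

View pics/c1.png

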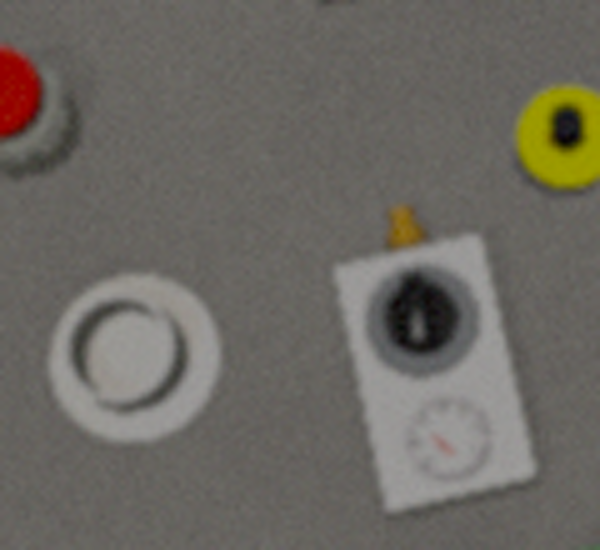

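Emit:
step_arm:
  steps:
    - [[3.2,-3.4,0],[0,0,0]]
    - [[3.2,-3.4,0],[0,0,0]]
    - [[3.2,-3.4,0],[0,0,0]]
    - [[3.2,-3.4,0],[0,0,0]]
    - [[3.2,-3.4,0],[0,0,0]]
    - [[3.2,-3.4,0],[0,0,0]]
    - [[3.2,-3.4,0],[0,0,0]]
    - [[3.2,-3.4,0],[0,0,0]]
    - [[3.2,-3.4,0],[0,0,0]]
    - [[3.2,-3.4,0],[0,0,0]]
    - [[3.2,-3.4,0],[0,0,0]]
    - [[3.2,-3.4,0],[0,0,0]]

```text
clock: 1.6
tool_pos: [0.4393, -0.0406, 0.2576]
eef_rot: [0.978, 0.208, -0.0, 0.0]
contact_force: [0.5, -1.0, 0.5]
opening: 0.997
finger_force: 0.0
```

```bash
cat >> h.py <<'E'
def plan(xyz=None,yaw=None):
    "tool-frame shift (cm) with present axes, turn about tool z (deg) towards yaw of tool x"
    from plant import sensors
    s=sensors.get_state(); M=R.from_quat(s["eef_rot"]); m=M.as_matrix(); y0=np.degrees(np.arctan2(m[1,0],m[0,0]))
    print("t %.2f pos %s yaw %.1f tilt %s q %s F %s open %.3f"%(s["clock"],s["tool_pos"].round(4),y0,m[:2,2].round(3),s["q"].round(2),s["contact_force"].round(1),s["opening"]))
    if xyz is not None: print("shift cm",(100*m.T@(np.array(xyz)-s["tool_pos"])).round(2))
    if yaw is not None: print("turn z",round((y0-yaw+180)%360-180,1))
E
python3 -c "
from h import *
plan((.503,.158,.25),185)"
```

```text
t 1.60 pos [ 0.4393 -0.0406  0.2576] yaw 24.0 tilt [-0. -0.] q [ 0.08  0.46 -0.14  2.1   0.11  0.59 -1.29] F [ 0.5 -1.   0.5] open 0.997
shift cm [ 13.89 -15.56   0.75]
turn z -161.0
```

Emit:
step_arm:
  steps:
    - [[3.5,-3.9,0],[0,0,0]]
    - [[3.5,-3.9,0],[0,0,0]]
    - [[3.5,-3.9,0],[0,0,0]]
    - [[3.4,-3.9,0],[0,0,0]]
    - [[0,0,0],[0,0,-10]]
    - [[0,0,0],[0,0,-10]]
    - [[0,0,0],[0,0,-10]]
    - [[0,0,0],[0,0,-10]]
    - [[0,0,0],[0,0,-10]]
    - [[0,0,0],[0,0,-10]]
    - [[0,0,0],[0,0,-10]]
    - [[0,0,0],[0,0,-10]]

```text
clock: 3.1
tool_pos: [0.5024, 0.1567, 0.2574]
eef_rot: [0.613, 0.79, -0.0, -0.0]
contact_force: [0.1, 0.5, -0.6]
opening: 0.999
finger_force: 0.0
```

Emit:
step_arm:
  steps:
    - [[0,0,0],[0,0,-10]]
    - [[0,0,0],[0,0,-10]]
    - [[0,0,0],[0,0,-10]]
    - [[0,0,0],[0,0,-10]]
    - [[0,0,0],[0,0,-10]]
    - [[0,0,0],[0,0,-10]]
    - [[0,0,0],[0,0,-10]]
    - [[0,0,0],[0,0,-10]]
    - [[0,0,0],[0,0,0]]
    - [[0,0,0],[0,0,0]]

```text
clock: 4.35
tool_pos: [0.5025, 0.1568, 0.2575]
eef_rot: [-0.033, 0.999, -0.0, -0.0]
contact_force: [-0.3, -0.1, -0.3]
opening: 1.0
finger_force: 0.0
```

```bash
python3 - <<'E'
from h import *; from plant import vision; import pickle
plan((.503,.158,.25),185)
d=vision.snapshot("wrist"); pickle.dump(d,open("w.pkl","wb")); cv2.imwrite("pics/w1.png",d["img"][:,:,::-1])
print(d["fx"],d["position"],d["rotation"])
E
```

```text
t 4.35 pos [0.5025 0.1568 0.2575] yaw -176.2 tilt [-0. -0.] q [ 0.15  0.7  -0.92  1.84  0.68  0.95  0.56] F [-0.3 -0.1 -0.3] open 1.000
shift cm [-0.05  0.12  0.75]
turn z -1.2
368.1194701605127 [0.43339576 0.15164618 0.38531188] [0.67690745 0.72338062 0.09965725 0.09265648]
```

View pics/w1.png

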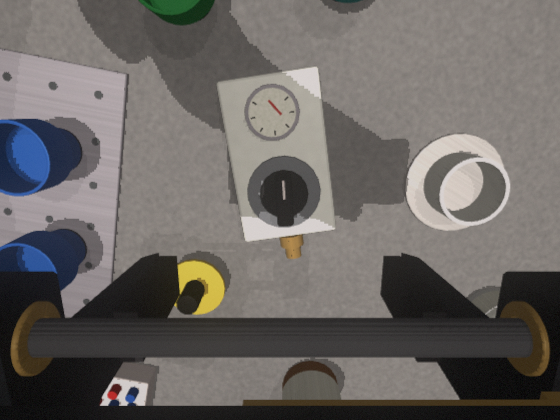

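```bash
python3 - <<'E'
from h import *; import pickle
d=pickle.load(open("w.pkl","rb"))
a,b=bp(d,(284,180),.092),bp(d,(285,201),.092)
print(a,b,np.degrees(np.arctan2(*(b-a)[[1,0]])), "disc",bp(d,(284,191),.062)); 
print("holder",bp(d,(475,193),.046),"cover",bp(d,(202,287),.026))
plan(np.r_[bp(d,(284,191),.062)[:2],.085],184)
E
```

```text
[0.48816669 0.15901168 0.092     ] [0.50553509 0.16104505 0.092     ] 6.677383154655417 disc [0.50375298 0.16046112 0.062     ]
holder [0.49721877 0.34091806 0.046     ] cover [0.62259584 0.08085355 0.026     ]
t 4.40 pos [0.5026 0.1568 0.2576] yaw -176.1 tilt [-0. -0.] q [ 0.15  0.7  -0.92  1.84  0.68  0.95  0.56] F [-0.2 -0.2 -0.4] open 0.998
shift cm [-0.15  0.36 17.26]
turn z -0.1
```

Emit:
step_arm:
  steps:
    - [[-0.1,0.35,3],[0,0,-2.5]]
    - [[0,0,4.5],[0,0,0]]
    - [[0,0,4.5],[0,0,0]]
    - [[0,0,4],[0,0,0]]
    - [[0,0,1],[0,0,0]]
    - [[0,0,0],[0,0,0]]
    - [[0,0,0],[0,0,0]]

```text
clock: 5.28
tool_pos: [0.5043, 0.1611, 0.0892]
eef_rot: [-0.056, 0.998, 0.0, 0.001]
contact_force: [-0.4, 0.1, 0.0]
opening: 1.0
finger_force: 0.0
```

Emit:
step_arm:
  steps:
    - [[0,0,0],[0,0,0]]
    - [[0,0,0],[0,0,0]]
    - [[0,0,0],[0,0,0]]
    - [[0,0,0],[0,0,0]]
    - [[0,0,0],[0,0,0]]
    - [[0,0,0],[0,0,0]]
    - [[0,0,0],[0,0,0]]
    - [[0,0,0],[0,0,0]]
  claw: -1
  grip_force: 15

```text
clock: 6.28
tool_pos: [0.5034, 0.1603, 0.0877]
eef_rot: [-0.057, 0.998, -0.0, -0.0]
contact_force: [0.1, -0.6, 0.5]
opening: 0.16
finger_force: 15.0
```

```bash
python3 -c "
from h import *
plan((.5037,.1605,.087),186.7)"
```

```text
t 6.28 pos [0.5034 0.1603 0.0877] yaw -173.5 tilt [-0. -0.] q [ 0.01  0.93 -0.7   1.97  1.02  0.65  0.31] F [ 0.1 -0.6  0.5] open 0.160
shift cm [-0.04  0.02  0.07]
turn z -0.2
```

Gripped (0.16·88 = 14 mm), low side force. Turn clockwise (+tool z).

Emit:
step_arm:
  steps:
    - [[0,0,0],[0,0,8]]
    - [[0,0,0],[0,0,8]]
    - [[0,0,0],[0,0,8]]
    - [[0,0,0],[0,0,8]]
    - [[0,0,0],[0,0,8]]
    - [[0,0,0],[0,0,8]]
    - [[0,0,0],[0,0,8]]
    - [[0,0,0],[0,0,8]]

```text
clock: 7.28
tool_pos: [0.5049, 0.1635, 0.0878]
eef_rot: [0.482, 0.876, 0.003, 0.0]
contact_force: [3.4, 4.7, -6.9]
opening: 0.16
finger_force: 15.0
```

```bash
python3 -c "
from h import *
from plant import sensors
plan((.5037,.1605,.087)); print(sensors.get_state()['moment'].round(2))"
```

```text
t 7.28 pos [0.5049 0.1635 0.0878] yaw 122.3 tilt [0.003 0.006] q [-0.14  0.87 -0.43  1.97  0.78  0.46 -0.58] F [ 3.4  4.7 -6.9] open 0.160
shift cm [-0.19 -0.27  0.07]
[ 0.91 -0.79  0.05]
```

Emit:
step_arm:
  steps:
    - [[0,0,0],[0,0,6]]
    - [[0,0,0],[0,0,6]]
    - [[0,0,0],[0,0,6]]
    - [[0,0,0],[0,0,3]]
    - [[0,0,0],[0,0,0]]
    - [[0,0,0],[0,0,0]]

```text
clock: 8.02
tool_pos: [0.5061, 0.1641, 0.0878]
eef_rot: [0.632, 0.775, 0.004, -0.0]
contact_force: [6.4, 4.9, -8.5]
opening: 0.16
finger_force: 15.0
```

```bash
python3 -c "
from h import *
from plant import sensors
plan((.5037,.1605,.087)); print(sensors.get_state()['moment'].round(2))"
```

```text
t 8.03 pos [0.5061 0.1641 0.0878] yaw 101.6 tilt [0.005 0.007] q [-0.2   0.86 -0.34  1.97  0.66  0.41 -0.84] F [ 6.4  4.9 -8.5] open 0.160
shift cm [-0.3  -0.31  0.07]
[ 0.93 -1.19 -0.07]
```

Emit:
step_arm:
  steps:
    - [[-0.15,-0.15,0],[0,0,0]]
    - [[-0.1,-0.1,0],[0,0,4]]
    - [[0,0,0],[0,0,6]]
    - [[0,0,0],[0,0,6]]
    - [[0,0,0],[0,0,6]]
    - [[0,0,0],[0,0,0]]
    - [[0,0,0],[0,0,0]]

```text
clock: 8.9
tool_pos: [0.5073, 0.1638, 0.0879]
eef_rot: [0.768, 0.64, 0.008, -0.001]
contact_force: [11.0, 8.5, -14.8]
opening: 0.158
finger_force: 15.0
```

```bash
python3 -c "
from h import *
from plant import sensors
plan((.5037,.1605,.087)); print(sensors.get_state()['moment'].round(2))"
```

```text
t 8.90 pos [0.5073 0.1638 0.0879] yaw 79.6 tilt [0.011 0.012] q [-0.25  0.85 -0.25  1.98  0.52  0.36 -1.08] F [ 11.    8.5 -14.8] open 0.158
shift cm [-0.39 -0.3   0.08]
[ 1.7  -2.22 -0.06]
```

Emit:
step_arm:
  steps:
    - [[0,0,0],[0,0,0]]
    - [[0,0,0],[0,0,0]]
    - [[0,0,0],[0,0,0]]
  claw: -0.3

```text
clock: 9.28
tool_pos: [0.5008, 0.1571, 0.0877]
eef_rot: [0.769, 0.639, -0.001, -0.0]
contact_force: [0.6, -1.0, 0.3]
opening: 0.351
finger_force: 0.0
```

```bash
python3 -c "
from h import *
from plant import sensors
plan((.5066,.1606,.087)); print(sensors.get_state()['moment'].round(2))"
```

```text
t 9.28 pos [0.5008 0.1571 0.0877] yaw 79.5 tilt [-0.001 -0.001] q [-0.25  0.84 -0.24  1.99  0.52  0.37 -1.08] F [ 0.6 -1.   0.3] open 0.351
shift cm [0.45 0.51 0.07]
[-0.08 -0.02 -0.  ]
```

Emit:
step_arm:
  steps:
    - [[0.45,0.5,0],[0,0,0]]
    - [[0,0,0],[0,0,0]]
    - [[0,0,0],[0,0,0]]

```text
clock: 9.65
tool_pos: [0.5072, 0.1611, 0.0877]
eef_rot: [0.769, 0.639, -0.0, 0.0]
contact_force: [-1.2, 0.4, 0.2]
opening: 0.349
finger_force: 0.0
```

Emit:
step_arm:
  steps:
    - [[0,0,0],[0,0,0]]
    - [[0,0,0],[0,0,0]]
    - [[0,0,0],[0,0,0]]
    - [[0,0,0],[0,0,0]]
    - [[0,0,0],[0,0,6]]
    - [[0,0,0],[0,0,6]]
    - [[0,0,0],[0,0,4]]
    - [[0,0,0],[0,0,0]]
    - [[0,0,0],[0,0,0]]
  claw: -1
  grip_force: 15

```text
clock: 10.78
tool_pos: [0.5072, 0.161, 0.0877]
eef_rot: [0.85, 0.527, -0.0, 0.0]
contact_force: [-0.1, -0.7, -0.0]
opening: 0.157
finger_force: 15.0
```

```bash
python3 -c "
from h import *
from plant import sensors
plan((.5066,.1606,.087)); print(sensors.get_state()['moment'].round(2))"
```

```text
t 10.78 pos [0.5072 0.161  0.0877] yaw 63.6 tilt [ 0. -0.] q [-0.28  0.84 -0.19  1.97  0.4   0.36 -1.25] F [-0.1 -0.7 -0. ] open 0.157
shift cm [-0.06 -0.04  0.07]
[-0.16 -0.05  0.01]
```

Emit:
step_arm:
  steps:
    - [[0,0,0],[0,0,5]]
    - [[0,0,0],[0,0,5]]
    - [[0,0,0],[0,0,0]]
    - [[0,0,0],[0,0,0]]

```text
clock: 11.28
tool_pos: [0.5072, 0.161, 0.0877]
eef_rot: [0.892, 0.451, -0.0, 0.0]
contact_force: [-0.3, -0.6, -0.5]
opening: 0.158
finger_force: 15.0
```

```bash
python3 -c "
from h import *
from plant import sensors
plan((.5072,.161,.087)); print(sensors.get_state()['moment'].round(2))"
```

```text
t 11.28 pos [0.5072 0.161  0.0877] yaw 53.6 tilt [ 0. -0.] q [-0.3   0.84 -0.15  1.97  0.33  0.35 -1.35] F [-0.3 -0.6 -0.5] open 0.158
shift cm [ 0.   -0.    0.07]
[-0.21 -0.09  0.21]
```

Emit:
step_arm:
  steps:
    - [[0,0,0],[0,0,4]]
    - [[0,0,0],[0,0,4]]
    - [[0,0,0],[0,0,0]]
    - [[0,0,0],[0,0,0]]

```text
clock: 11.78
tool_pos: [0.5076, 0.1615, 0.0878]
eef_rot: [0.922, 0.388, 0.001, -0.0]
contact_force: [1.2, 0.6, -1.2]
opening: 0.181
finger_force: 16.8
```

```bash
python3 -c "
from h import *
from plant import sensors
plan((.5072,.161,.087)); print(sensors.get_state()['moment'].round(2))"
```

```text
t 11.78 pos [0.5076 0.1615 0.0878] yaw 45.6 tilt [0.001 0.001] q [-0.32  0.84 -0.12  1.97  0.27  0.34 -1.44] F [ 1.2  0.6 -1.2] open 0.181
shift cm [-0.06  0.01  0.08]
[ 0.07 -0.32  0.49]
```

Emit:
step_arm:
  steps:
    - [[0,0,0],[0,0,0]]
    - [[0,0,0],[0,0,0]]
    - [[0,0,0],[0,0,0]]
    - [[0,0,-5],[0,0,0]]
    - [[0,0,-5],[0,0,0]]
    - [[0,0,-5],[0,0,0]]
    - [[0,0,-2],[0,0,-9]]
    - [[0,0,0],[0,0,-9]]
    - [[0,0,0],[0,0,-9]]
    - [[0,0,0],[0,0,-9]]
    - [[0,0,0],[0,0,-8]]
    - [[0,0,0],[0,0,0]]
  claw: 0

```text
clock: 13.28
tool_pos: [0.5069, 0.1608, 0.2576]
eef_rot: [0.711, 0.703, -0.0, -0.0]
contact_force: [0.3, 0.1, -0.1]
opening: 0.498
finger_force: 0.0
```

```bash
python3 - <<'E'
from h import *; from plant import vision; import pickle
plan((.55,-.17,.26),90)
d=vision.snapshot("wrist"); pickle.dump(d,open("w.pkl","wb")); cv2.imwrite("pics/w2.png",d["img"][:,:,::-1])
E
```

```text
t 13.28 pos [0.5069 0.1608 0.2576] yaw 89.4 tilt [-0.001 -0.   ] q [-0.11  0.59 -0.46  1.84  0.36  0.79 -0.77] F [ 0.3  0.1 -0.1] open 0.498
shift cm [-33.03   4.66  -0.25]
turn z -0.6
```

View pics/w2.png

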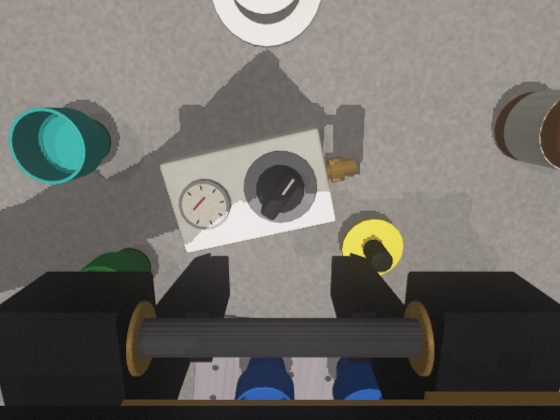

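Emit:
step_arm:
  steps:
    - [[-3.6,0.2,0],[0,0,0]]
    - [[-3.6,0.2,0],[0,0,0]]
    - [[-3.6,0.2,0],[0,0,0]]
    - [[-3.6,0.2,0],[0,0,0]]
    - [[-3.6,0.2,0],[0,0,0]]
    - [[-3.6,0.2,0],[0,0,0]]
    - [[-3.6,0.2,0],[0,0,0]]
    - [[-3.6,0.2,0],[0,0,0]]
    - [[-3.6,0.2,0],[0,0,0]]
    - [[-3.6,0.2,0],[0,0,0]]
    - [[-3.6,0,0],[0,0,0]]
    - [[-3.6,0,0],[0,0,0]]
  claw: 1

```text
clock: 14.82
tool_pos: [0.5232, -0.2722, 0.2577]
eef_rot: [0.711, 0.703, -0.0, -0.0]
contact_force: [0.8, 0.8, 0.0]
opening: 0.999
finger_force: 0.0
```

```bash
cat >> h.py <<'E'
CUP=[(.022,0),(.027,.036),(.032,.036),(.032,.072)]; COV=[(.022,0),(.027,.02),(.032,.02),(.032,.026)]
def sil(d,xy,z0,prof):
    t=np.linspace(0,2*np.pi,60); P=np.concatenate([np.c_[xy[0]+r*np.cos(t),xy[1]+r*np.sin(t),0*t+z0+h] for r,h in prof])
    return cv2.convexHull(proj(d,P).astype(np.float32)[:,None])
def cen(h):
    m=cv2.moments(h); return np.array([m["m10"],m["m01"]])/m["m00"],m["m00"]
def locate(d,mask,z0,prof):
    c=cv2.findContours(mask.astype(np.uint8),0,2)[0]; hb=cv2.convexHull(np.concatenate(c)); cb,ab=cen(hb)
    xy=bp(d,cb,z0+.05)[:2]
    for _ in range(8):
        ch,a=cen(sil(d,xy,z0,prof)); xy=xy+(bp(d,cb,z0+.05)-bp(d,ch,z0+.05))[:2]
    return xy.round(4),round(ab/a,2)
def look(name,cols,fn=None):
    from plant import vision
    d=vision.snapshot(name)
    if fn: cv2.imwrite(fn,d["img"][:,:,::-1])
    for n,col,z0,p in cols:
        for c,s,m in blobs(d,*col,amin=150): print(name,n,c.round(0),s[:4],*locate(d,m,z0,p))
    return d
E
python3 - <<'E'
from h import *; import pickle
d=pickle.load(open("w.pkl","rb")); a,b=bp(d,(283,196),.092),bp(d,(293,179),.092); print("line",np.degrees(np.arctan2(*(a-b)[[1,0]])), "knob disc",bp(d,(281,187),.062))
g=bp(d,(204,204),.056); print("block",np.degrees(np.arctan2(.1608-g[1],.507-g[0])),g)
plan()
look("wrist",[("cup",BLUE,.006,CUP)],"pics/w3.png"); look("top",[("cup",BLUE,.006,CUP),("cov",YEL,0,COV)])
E
```

```text
line -120.3518204444373 knob disc [0.50788003 0.162659   0.062     ]
block 11.728331757786448 [0.43665271 0.1461955  0.056     ]
t 14.82 pos [ 0.5232 -0.2722  0.2577] yaw 89.4 tilt [-0. -0.] q [ 0.69  0.68 -0.5   1.67  0.39  0.9   0.02] F [0.8 0.8 0. ] open 0.999
wrist cup [204.  98.] [164  58  82  80] [ 0.4624 -0.1944] 0.92
wrist cup [363. 107.] [322  68  82  79] [ 0.5923 -0.2031] 0.91
wrist cup [196. 229.] [158 193  73  74] [ 0.446 -0.309] 0.9
top cup [312. 192.] [302 181  21  23] [ 0.5953 -0.0746] 0.8
top cup [355. 192.] [345 181  22  22] [ 0.5934 -0.2041] 0.79
top cup [312. 228.] [302 217  22  22] [ 0.4885 -0.071 ] 0.8
top cup [355. 235.] [345 224  23  22] [ 0.4646 -0.1959] 0.83
top cup [395. 239.] [383 229  25  21] [ 0.4492 -0.3104] 0.83
top cov [258. 194.] [248 184  21  21] [0.603 0.087] 0.95
```

View pics/w3.png

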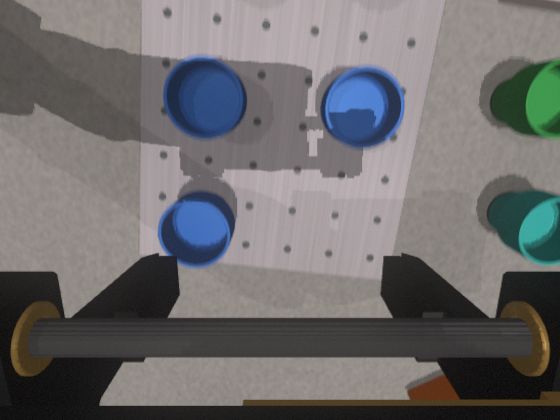

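```bash
python3 - <<'E'
from h import *; import pickle
d=pickle.load(open("w.pkl","rb")); g=cv2.cvtColor(d["img"],cv2.COLOR_RGB2GRAY)
def ang(m,z):
    v,u=np.nonzero(m); P=np.array([bp(d,(a,b),z)[:2] for a,b in zip(u,v)]); w,V=np.linalg.eigh(np.cov(P.T)); return len(u),P.mean(0),np.degrees(np.arctan2(V[1,1],V[0,1])),np.sqrt(w)
sub=np.zeros_like(g,bool); sub[172:202,276:300]=1; print(ang(sub&(g>110),.092))
sub[:]=0; sub[155:225,250:312]=1
n,l,s,c=cv2.connectedComponentsWithStats((sub&(g<50)).astype(np.uint8)); print(s,c)
cv2.imwrite("pics/c2.png",cv2.resize(d["img"][145:230,235:325,::-1],None,fx=6,fy=6,interpolation=2))
E
```

```text
(52, array([0.51321936, 0.16910572]), np.float64(54.99039245726497), array([0.00064958, 0.00446198]))
[[     0      0    560    420 234978]
 [   272    166      7      4     11]
 [   280    166      1      1      1]
 [   275    166     28     22    196]
 [   270    168      1      1      1]
 [   273    170      1      1      1]
 [   276    172      1      2      2]
 [   279    172      1      1      1]
 [   274    175      1      1      1]
 [   289    180      1      1      1]
 [   297    185      1      1      1]
 [   302    185      1      1      1]
 [   295    186      1      1      1]
 [   272    188      2      3      3]
 [   268    194      1      1      1]] [[279.49309297 209.53244559]
 [275.54545455 167.18181818]
 [280.         166.        ]
 [287.97959184 175.27040816]
 [270.         168.        ]
 [273.         170.        ]
 [276.         172.5       ]
 [279.         172.        ]
 [274.         175.        ]
 [289.         180.        ]
 [297.         185.        ]
 [302.         185.        ]
 [295.         186.        ]
 [272.66666667 189.        ]
 [268.         194.        ]]
```

View pics/c2.png

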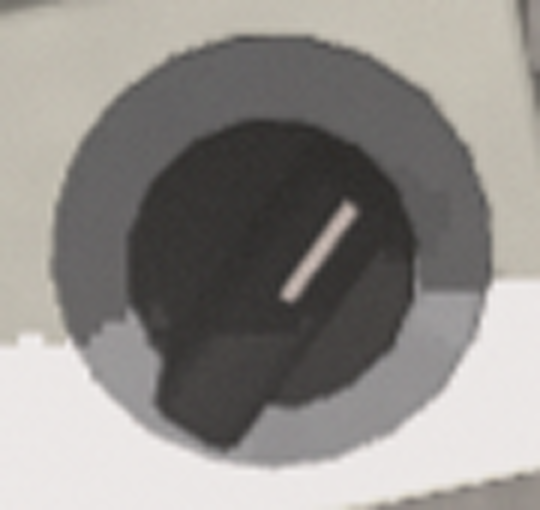

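Emit:
step_arm:
  steps:
    - [[-1.9,-3.8,0],[0,0,0]]
    - [[-1.9,-3.8,0],[0,0,0]]
    - [[0,0,4.5],[0,0,0]]
    - [[0,0,4.5],[0,0,0]]
    - [[0,0,4.5],[0,0,0]]
    - [[0,0,4.5],[0,0,0]]
    - [[0,0,1],[0,0,0]]
    - [[0,0,0],[0,0,0]]
    - [[0,0,0],[0,0,0]]
  claw: 1

```text
clock: 16.05
tool_pos: [0.4482, -0.3087, 0.0694]
eef_rot: [0.71, 0.704, 0.0, 0.001]
contact_force: [0.6, -0.1, 0.3]
opening: 1.003
finger_force: 0.0
```

Emit:
step_arm:
  steps:
    - [[0,0,0],[0,0,0]]
    - [[0,0,0],[0,0,0]]
    - [[0,0,0],[0,0,0]]
    - [[0,0,0],[0,0,0]]
    - [[0,0,-3],[0,0,0]]
    - [[0,0,-4.5],[0,0,0]]
    - [[0,0,-4.5],[0,0,0]]
    - [[0,0,-4],[0,0,0]]
    - [[0,0,0],[0,0,0]]
  claw: -1
  grip_force: 20

```text
clock: 17.18
tool_pos: [0.4486, -0.3091, 0.2303]
eef_rot: [0.71, 0.704, 0.001, 0.003]
contact_force: [0.4, 1.1, -1.5]
opening: 0.733
finger_force: 20.0
```

```bash
python3 -c "
from h import *
plan((.497,.19,.22),90)"
```

```text
t 17.18 pos [ 0.4486 -0.3091  0.2303] yaw 89.5 tilt [ 0.005 -0.003] q [ 0.82  0.65 -0.5   1.83  0.44  0.76  0.07] F [ 0.4  1.1 -1.5] open 0.733
shift cm [49.95  4.38  0.92]
turn z -0.5
```

Emit:
step_arm:
  steps:
    - [[4.2,0.37,0],[0,0,0]]
    - [[4.2,0.37,0],[0,0,0]]
    - [[4.2,0.37,0],[0,0,0]]
    - [[4.2,0.37,0],[0,0,0]]
    - [[4.2,0.37,0],[0,0,0]]
    - [[4.2,0.37,0],[0,0,0]]
    - [[4.2,0.37,0],[0,0,0]]
    - [[4.2,0.37,0],[0,0,0]]
    - [[4.2,0.37,0],[0,0,0]]
    - [[4.2,0.37,0],[0,0,0]]
    - [[4.2,0.37,0],[0,0,0]]
    - [[4,0.37,0],[0,0,0]]

```text
clock: 18.68
tool_pos: [0.495, 0.1941, 0.2262]
eef_rot: [0.71, 0.704, -0.001, -0.0]
contact_force: [0.9, 0.2, -0.5]
opening: 0.731
finger_force: 20.0
```

```bash
python3 - <<'E'
from h import *; from plant import vision; import pickle
plan((.497,.34,.2))
d=vision.snapshot("wrist"); pickle.dump(d,open("w.pkl","wb")); cv2.imwrite("pics/w4.png",d["img"][:,:,::-1])
E
```

```text
t 18.68 pos [0.495  0.1941 0.2262] yaw 89.5 tilt [-0.002 -0.002] q [-0.2   0.64 -0.42  1.87  0.38  0.72 -0.85] F [ 0.9  0.2 -0.5] open 0.731
shift cm [14.6   0.08  2.59]
```

View pics/w4.png

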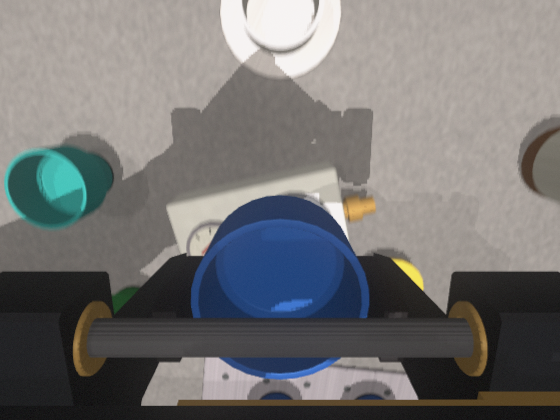

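Emit:
step_arm:
  steps:
    - [[3.5,0,0],[0,0,0]]
    - [[3.5,0,0],[0,0,0]]
    - [[0,0,0],[0,0,0]]
    - [[0,0,0],[0,0,0]]

```text
clock: 19.23
tool_pos: [0.496, 0.2616, 0.2265]
eef_rot: [0.71, 0.704, -0.002, 0.0]
contact_force: [-0.1, -0.5, -0.6]
opening: 0.728
finger_force: 20.0
```

```bash
cat >> h.py <<'E'
HOL=[(.052,0),(.052,.006),(.033,.046)]; WHITE=((0,0,165),(180,45,255))
E
python3 - <<'E'
from h import *
d=look("wrist",[("hol",WHITE,0,HOL)],"pics/w5.png")
print(sil(d,(.497,.341),0,[HOL[0]]).squeeze().min(0),sil(d,(.497,.341),0,[HOL[0]]).squeeze().max(0))
plan((.497,.341,.2))
E
```

```text
wrist hol [267. 100.] [  0   0 560 265] [0.4905 0.3122] 13.87
wrist hol [461.  28.] [431   0  71  47] [0.6513 0.3954] 0.15
wrist hol [299. 188.] [265 177  63  21] [0.5134 0.2548] 0.09
wrist hol [227. 384.] [156 357 157  48] [0.435  0.0366] 0.69
wrist hol [340. 370.] [325 358  32  26] [0.5597 0.0522] 0.07
[223.8618    34.858803] [337.21002 153.68367]
t 19.27 pos [0.4962 0.2612 0.2267] yaw 89.4 tilt [-0.002 -0.003] q [-0.32  0.67 -0.41  1.79  0.37  0.77 -0.93] F [ 0.1 -0.2 -0.1] open 0.731
shift cm [7.99 0.   2.65]
```

View pics/w5.png

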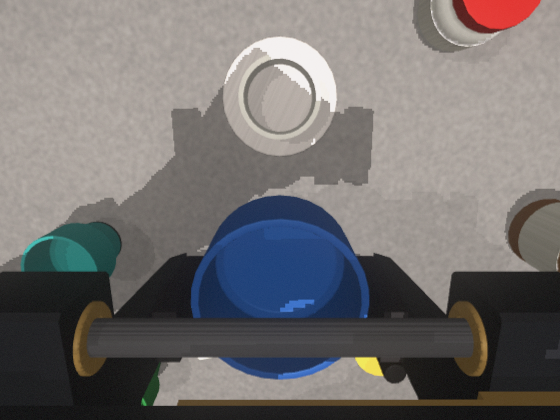

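```bash
python3 - <<'E'
from h import *; from plant import vision
d=vision.snapshot("wrist")
for z in(.234,.237,.240):
  h=sil(d,(.4962,.2612),0,[(.032,z)]).squeeze(); print(z,h.min(0),h.max(0))
plan((.496,.338,.2))
E
```

```text
0.234 [192.07684 221.08295] [367.47568 378.3307 ]
0.237 [190.13802 223.72835] [369.40564 383.88574]
0.24 [188.11198 226.50099] [371.4229  389.67432]
t 19.32 pos [0.4964 0.2612 0.2269] yaw 89.4 tilt [-0.001 -0.002] q [-0.32  0.67 -0.41  1.79  0.37  0.77 -0.93] F [-0.   0.4 -0.9] open 0.735
shift cm [ 7.69 -0.12  2.68]
```

Emit:
step_arm:
  steps:
    - [[3.8,-0.1,0],[0,0,0]]
    - [[3.8,0,0],[0,0,0]]
    - [[0,0,4],[0,0,0]]
    - [[0,0,4],[0,0,0]]
    - [[0,0,3],[0,0,0]]
    - [[0,0,2],[0,0,0]]
    - [[0,0,1],[0,0,0]]
    - [[0,0,0.5],[0,0,0]]
    - [[0,0,0.5],[0,0,0]]
    - [[0,0,0.3],[0,0,0]]
    - [[0,0,0],[0,0,0]]
    - [[0,0,0],[0,0,0]]

```text
clock: 20.82
tool_pos: [0.4963, 0.3393, 0.075]
eef_rot: [0.71, 0.704, 0.0, 0.0]
contact_force: [-0.5, -0.2, -0.7]
opening: 0.728
finger_force: 20.0
```

```bash
python3 -c "
from h import *
plan((.496,.337,.074))"
```

```text
t 20.82 pos [0.4963 0.3393 0.075 ] yaw 89.5 tilt [0. 0.] q [-0.51  0.92 -0.29  1.76  0.47  0.53 -1.12] F [-0.5 -0.2 -0.7] open 0.728
shift cm [-0.24 -0.02  0.1 ]
```

Push gently to contact.

Emit:
step_arm:
  steps:
    - [[0,0,0.2],[0,0,0]]
    - [[0,0,0.2],[0,0,0]]
    - [[0,0,0],[0,0,0]]

```text
clock: 21.2
tool_pos: [0.4963, 0.3393, 0.0723]
eef_rot: [0.71, 0.704, 0.0, 0.0]
contact_force: [-2.3, -1.9, 11.9]
opening: 0.734
finger_force: 20.0
```

```bash
python3 -c "
from h import *
plan((.496,.337,.074))"
```

```text
t 21.20 pos [0.4963 0.3393 0.0723] yaw 89.5 tilt [0.001 0.   ] q [-0.51  0.93 -0.29  1.76  0.48  0.52 -1.12] F [-2.3 -1.9 11.9] open 0.734
shift cm [-0.23 -0.03 -0.17]
```

Emit:
step_arm:
  steps:
    - [[0,0,0],[0,0,0]]
    - [[0,0,0],[0,0,0]]
    - [[0,0,0],[0,0,0]]
    - [[0,0,-4],[0,0,0]]
    - [[0,0,-5],[0,0,0]]
    - [[0,0,-5],[0,0,0]]
    - [[0,0,-4],[0,0,0]]
    - [[-4.5,-0.3,0],[0,0,0]]
    - [[-4.5,-0.3,0],[0,0,0]]
    - [[-4.5,-0.3,0],[0,0,0]]
    - [[-4.5,-0.3,0],[0,0,0]]
    - [[-4.5,-0.3,0],[0,0,0]]
  claw: 1

```text
clock: 22.7
tool_pos: [0.4789, 0.1128, 0.2507]
eef_rot: [0.71, 0.704, -0.0, 0.0]
contact_force: [0.8, -0.6, 0.1]
opening: 1.0
finger_force: 0.0
```

Emit:
step_arm:
  steps:
    - [[-4.5,-0.2,0],[0,0,0]]
    - [[-4.5,-0.2,0],[0,0,0]]
    - [[-4.5,-0.2,0],[0,0,0]]
    - [[-4.5,-0.2,0],[0,0,0]]
    - [[-4.5,-0.2,0],[0,0,0]]
    - [[-4.5,-0.2,0],[0,0,0]]
    - [[-4,-0.1,0],[0,0,0]]
    - [[0,0,0],[0,0,0]]

```text
clock: 23.7
tool_pos: [0.4625, -0.1993, 0.2502]
eef_rot: [0.713, 0.702, -0.001, 0.0]
contact_force: [-0.6, 0.6, 0.3]
opening: 0.997
finger_force: 0.0
```

```bash
python3 - <<'E'
from h import *
look("top",[("cup",BLUE,.006,CUP),("cov",YEL,0,COV)]); d=look("side",[("cup",BLUE,.006,CUP),("cov",YEL,0,COV)],"pics/s2.png")
d=look("wrist",[("cup",BLUE,.006,CUP)])
plan((.463,-.195,.068),90)
E
```

```text
top cup [312. 192.] [302 181  21  23] [ 0.5955 -0.0744] 0.79
top cup [355. 192.] [345 181  20  22] [ 0.5935 -0.2028] 0.76
top cup [170. 228.] [159 217  24  22] [0.4979 0.3408] 0.81
top cup [312. 228.] [302 217  21  22] [ 0.4881 -0.071 ] 0.81
top cup [355. 235.] [345 225  22  21] [ 0.4637 -0.1951] 0.78
top cov [258. 194.] [248 184  21  21] [0.603  0.0869] 0.95
side cup [305. 169.] [296 157  19  26] [ 0.594  -0.2056] 0.8
side cup [339. 185.] [330 172  20  28] [ 0.4639 -0.196 ] 0.81
side cup [282. 189.] [273 177  20  27] [ 0.596  -0.0758] 0.81
side cup [311. 203.] [302 190  21  29] [ 0.4894 -0.0724] 0.83
side cup [219. 292.] [205 278  27  30] [0.5044 0.3336] 0.77
side cov [248. 227.] [237 218  23  18] [0.6042 0.0873] 0.86
wrist cup [311.  34.] [269   0  85  77] [ 0.4878 -0.0725] 0.83
wrist cup [449.  35.] [399   0  99  79] [ 0.5959 -0.0734] 0.82
wrist cup [279. 187.] [242 150  75  78] [ 0.4627 -0.1926] 0.95
wrist cup [432. 198.] [393 159  79  78] [ 0.5958 -0.2027] 0.85
t 23.85 pos [ 0.4635 -0.1943  0.2507] yaw 89.6 tilt [0.    0.001] q [ 0.62  0.57 -0.49  1.93  0.39  0.74 -0.11] F [0.3 0.9 0.4] open 1.000
shift cm [-0.09 -0.05 18.27]
turn z -0.4
```

View pics/s2.png

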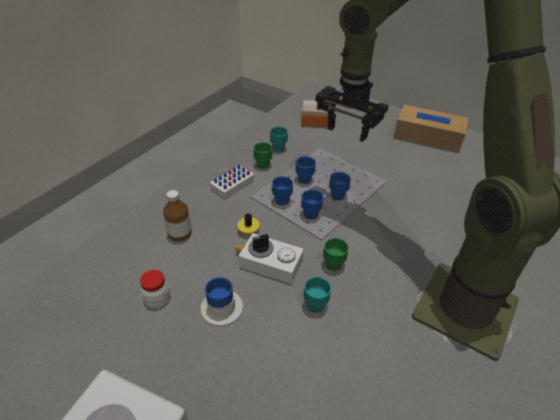

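Emit:
step_arm:
  steps:
    - [[0,0,4.5],[0,0,0]]
    - [[0,0,4.5],[0,0,0]]
    - [[0,0,4.5],[0,0,0]]
    - [[0,0,4],[0,0,0]]
    - [[0,0,0.7],[0,0,0]]
    - [[0,0,0],[0,0,0]]
    - [[0,0,0],[0,0,0]]

```text
clock: 24.72
tool_pos: [0.4645, -0.1955, 0.0702]
eef_rot: [0.71, 0.704, 0.001, 0.001]
contact_force: [-0.0, -0.2, 0.2]
opening: 1.001
finger_force: 0.0
```

Emit:
step_arm:
  steps:
    - [[0,0,0],[0,0,0]]
    - [[0,0,0],[0,0,0]]
    - [[0,0,0],[0,0,0]]
    - [[0,0,0],[0,0,0]]
    - [[0,0,-3],[0,0,0]]
    - [[0,0,-4.5],[0,0,0]]
    - [[0,0,-4.5],[0,0,0]]
    - [[0,0,-4.5],[0,0,0]]
    - [[4.5,0.2,0],[0,0,0]]
    - [[4.5,0.2,0],[0,0,0]]
    - [[4.5,0.2,0],[0,0,0]]
    - [[4.5,0.2,0],[0,0,0]]
  claw: -1

```text
clock: 26.22
tool_pos: [0.4727, -0.0144, 0.2335]
eef_rot: [0.71, 0.704, -0.0, -0.0]
contact_force: [0.2, 0.1, -0.4]
opening: 0.713
finger_force: 19.8
```

```bash
python3 -c "
from h import *
plan((.496,.339,.23),90)"
```

```text
t 26.23 pos [ 0.4727 -0.0144  0.2335] yaw 89.5 tilt [-0. -0.] q [ 0.24  0.56 -0.47  2.03  0.41  0.64 -0.52] F [ 0.2  0.1 -0.4] open 0.713
shift cm [35.36  2.01  0.35]
turn z -0.5
```

Emit:
step_arm:
  steps:
    - [[4.4,0.25,0],[0,0,0]]
    - [[4.4,0.25,0],[0,0,0]]
    - [[4.4,0.25,0],[0,0,0]]
    - [[4.4,0.25,0],[0,0,0]]
    - [[4.4,0.25,0],[0,0,0]]
    - [[4.4,0.25,0],[0,0,0]]
    - [[4.4,0.25,0],[0,0,0]]
    - [[4.4,0.25,0],[0,0,0]]
    - [[0,0,0],[0,0,0]]
    - [[0,0,0],[0,0,0]]

```text
clock: 27.48
tool_pos: [0.4959, 0.3349, 0.233]
eef_rot: [0.71, 0.704, -0.001, 0.0]
contact_force: [1.6, -0.2, -0.5]
opening: 0.714
finger_force: 19.8
```

```bash
python3 - <<'E'
from h import *; from plant import vision,sensors
plan((.496,.3385,.11),90)
d=vision.snapshot("wrist"); p=sensors.get_state()["tool_pos"]
cv2.imwrite("pics/w6.png",d["img"][:,:,::-1])
h=sil(d,p[:2],0,[(.032,p[2]+.009)]).squeeze(); print(h.min(0),h.max(0))
E
```

```text
t 27.48 pos [0.4959 0.3349 0.233 ] yaw 89.5 tilt [-0.001 -0.002] q [-0.43  0.71 -0.42  1.67  0.36  0.85 -1.01] F [ 1.6 -0.2 -0.5] open 0.714
shift cm [ 0.39  0.02 12.3 ]
turn z -0.5
[192.03632 224.44655] [369.52023 383.0499 ]
```

View pics/w6.png

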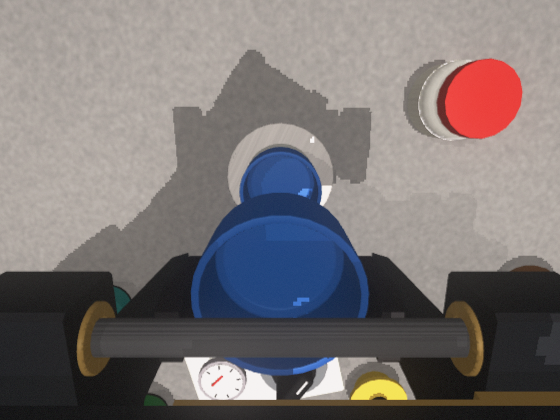

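Emit:
step_arm:
  steps:
    - [[0.1,0,3],[0,0,0]]
    - [[0,0,4],[0,0,0]]
    - [[0,0,2],[0,0,0]]
    - [[0,0,1.5],[0,0,0]]
    - [[0,0,0.5],[0,0,0]]
    - [[0,0,0.5],[0,0,0]]
    - [[0,0,0.4],[0,0,0]]
    - [[0,0,0.4],[0,0,0]]
    - [[0,0,0.1],[0,0,0]]
    - [[0,0,0],[0,0,0]]
    - [[0,0,0],[0,0,0]]

```text
clock: 28.9
tool_pos: [0.4962, 0.3373, 0.1099]
eef_rot: [0.71, 0.704, 0.0, 0.0]
contact_force: [-0.2, 1.1, -0.4]
opening: 0.712
finger_force: 19.8
```

```bash
python3 -c "
from h import *
plan((.496,.337,.109))"
```

```text
t 28.90 pos [0.4962 0.3373 0.1099] yaw 89.5 tilt [0. 0.] q [-0.49  0.87 -0.33  1.75  0.46  0.6  -1.1 ] F [-0.2  1.1 -0.4] open 0.712
shift cm [-0.03 -0.02  0.09]
```

Emit:
step_arm:
  steps:
    - [[0,0,0.2],[0,0,0]]
    - [[0,0,0.2],[0,0,0]]
    - [[0,0,0],[0,0,0]]

```text
clock: 29.28
tool_pos: [0.4963, 0.3375, 0.1088]
eef_rot: [0.71, 0.704, 0.001, 0.001]
contact_force: [-4.1, -3.6, 22.3]
opening: 0.713
finger_force: 20.0
```

```bash
python3 -c "
from h import *
plan((.496,.337,.109))"
```

```text
t 29.27 pos [0.4963 0.3375 0.1088] yaw 89.5 tilt [0.002 0.   ] q [-0.49  0.87 -0.33  1.75  0.46  0.59 -1.11] F [-4.1 -3.6 22.3] open 0.713
shift cm [-0.05 -0.03 -0.02]
```

Emit:
step_arm:
  steps:
    - [[0,0,0],[0,0,0]]
    - [[0,0,0],[0,0,0]]
    - [[0,0,0],[0,0,0]]
    - [[0,0,-3],[0,0,0]]
    - [[0,0,-5],[0,0,0]]
    - [[0,0,-4],[0,0,0]]
    - [[-4.5,0,-2],[0,0,0]]
    - [[-4.5,0,0],[0,0,0]]
    - [[-4.5,0,0],[0,0,0]]
    - [[-4.5,-0.1,0],[0,0,0]]
    - [[-4.5,-0.1,0],[0,0,0]]
    - [[-4.5,-0.1,0],[0,0,0]]
  claw: 1

```text
clock: 30.78
tool_pos: [0.4906, 0.0657, 0.2455]
eef_rot: [0.71, 0.704, -0.0, -0.0]
contact_force: [1.7, 0.7, 0.6]
opening: 1.004
finger_force: 0.0
```

Emit:
step_arm:
  steps:
    - [[-4.5,-0.1,0],[0,0,0]]
    - [[-4.5,0,0],[0,0,0]]
    - [[-4.5,0,0],[0,0,0]]
    - [[0,0,0],[0,0,0]]
    - [[0,0,0],[0,0,0]]

```text
clock: 31.4
tool_pos: [0.4886, -0.067, 0.2456]
eef_rot: [0.71, 0.704, 0.0, -0.0]
contact_force: [0.5, 0.9, -0.0]
opening: 1.001
finger_force: 0.0
```

```bash
python3 - <<'E'
from h import *
look("top",[("cup",BLUE,.006,CUP),("cov",YEL,0,COV)]); look("side",[("cup",BLUE,.006,CUP)])
d=look("wrist",[("cup",BLUE,.006,CUP)])
plan((.4885,-.072,.069),90)
E
```

```text
top cup [168. 226.] [155 215  28  24] [0.5015 0.3465] 1.0
top cup [309. 227.] [302 218  21  19] [ 0.4883 -0.0664] 0.58
top cup [538. 267.] [526 249  26  40] [ 0.3593 -0.722 ] 0.7
top cov [258. 194.] [248 184  21  21] [0.6029 0.0869] 0.93
top cov [510. 319.] [478 305  59  33] [ 0.2131 -0.6299] 3.4
side cup [305. 169.] [296 157  19  26] [ 0.5943 -0.2055] 0.8
side cup [282. 189.] [272 177  21  27] [ 0.5966 -0.0759] 0.82
side cup [311. 203.] [302 190  21  29] [ 0.4894 -0.0721] 0.82
side cup [218. 287.] [204 268  28  39] [0.5155 0.3219] 1.12
wrist cup [279. 192.] [241 157  76  79] [ 0.4879 -0.0689] 0.95
wrist cup [403. 199.] [364 160  82  79] [ 0.5955 -0.0723] 0.93
wrist cup [375. 307.] [360 289  33  29] [ 0.5786 -0.1783] 0.12
wrist cup [390. 362.] [366 357  50  11] [ 0.5983 -0.2425] 0.07
t 31.55 pos [ 0.4887 -0.0661  0.2458] yaw 89.7 tilt [0.    0.001] q [ 0.35  0.57 -0.49  1.96  0.4   0.71 -0.38] F [-0.2  0.3  0.8] open 0.999
shift cm [-0.6  -0.02 17.68]
turn z -0.3
```

Emit:
step_arm:
  steps:
    - [[-0.4,0,4],[0,0,0]]
    - [[0,0,4.5],[0,0,0]]
    - [[0,0,4.5],[0,0,0]]
    - [[0,0,4],[0,0,0]]
    - [[0,0,0.7],[0,0,0]]
    - [[0,0,0],[0,0,0]]
    - [[0,0,0],[0,0,0]]

```text
clock: 32.42
tool_pos: [0.4895, -0.0716, 0.0701]
eef_rot: [0.71, 0.704, 0.001, 0.001]
contact_force: [0.2, -0.2, 0.0]
opening: 0.999
finger_force: 0.0
```

Emit:
step_arm:
  steps:
    - [[0,0,0],[0,0,0]]
    - [[0,0,0],[0,0,0]]
    - [[0,0,0],[0,0,0]]
    - [[0,0,0],[0,0,0]]
    - [[0,0,-3],[0,0,0]]
    - [[0,0,-5],[0,0,0]]
    - [[0,0,-5],[0,0,0]]
    - [[0,0,-5],[0,0,0]]
    - [[4.5,0,-1],[0,0,0]]
    - [[4.5,0,0],[0,0,0]]
    - [[4.5,0,0],[0,0,0]]
    - [[4.5,0,0],[0,0,0]]
  claw: -1

```text
clock: 33.92
tool_pos: [0.4897, 0.1093, 0.2584]
eef_rot: [0.71, 0.704, -0.0, -0.0]
contact_force: [1.5, -1.0, -1.6]
opening: 0.707
finger_force: 20.0
```

```bash
python3 -c "
from h import *
plan((.496,.337,.26),90)"
```

```text
t 33.92 pos [0.4897 0.1093 0.2584] yaw 89.5 tilt [-0.001 -0.001] q [ 0.01  0.56 -0.51  1.92  0.39  0.76 -0.73] F [ 1.5 -1.  -1.6] open 0.707
shift cm [22.78  0.43 -0.17]
turn z -0.5
```

Emit:
step_arm:
  steps:
    - [[4.4,0.1,0],[0,0,0]]
    - [[4.4,0.1,0],[0,0,0]]
    - [[4.4,0.1,0],[0,0,0]]
    - [[4.4,0.1,0],[0,0,0]]
    - [[4.4,0.1,0],[0,0,0]]
    - [[0.5,0,0],[0,0,0]]
    - [[0,0,0],[0,0,0]]
    - [[0,0,0],[0,0,0]]

```text
clock: 34.92
tool_pos: [0.4974, 0.3311, 0.2583]
eef_rot: [0.711, 0.703, -0.001, 0.001]
contact_force: [-0.6, -0.2, -1.3]
opening: 0.706
finger_force: 20.0
```

```bash
cat >> h.py <<'E'
def held(top):
    "rim of the held cup: blue rows/cols seen vs. predicted with the cup centred"
    from plant import vision,sensors
    d=vision.snapshot("wrist"); p=sensors.get_state()["tool_pos"]
    h=sil(d,p[:2],0,[(.032,p[2]+top)]).squeeze(); print("pred",h.min(0),h.max(0))
    hsv=cv2.cvtColor(d["img"],cv2.COLOR_RGB2HSV); m=cv2.inRange(hsv,(105,100,20),(125,255,255)); m[390:]=0
    u=np.nonzero(m[295:312].any(0))[0]; v=np.nonzero(m[:,276:284].any(1))[0]; print("seen cols",u.min(),u.max(),"bottom row",v.max())
E
python3 -c "
from h import *
plan((.496,.336,.146),90); held(.008)"
```

```text
t 34.92 pos [0.4974 0.3311 0.2583] yaw 89.4 tilt [-0.    -0.002] q [-0.4   0.68 -0.47  1.64  0.37  0.91 -1.02] F [-0.6 -0.2 -1.3] open 0.706
shift cm [ 0.52 -0.15 11.23]
turn z -0.6
pred [191.79823 221.3886 ] [368.32358 379.58084]
seen cols 191 369 bottom row 375
```

Emit:
step_arm:
  steps:
    - [[0.5,-0.1,3],[0,0,0]]
    - [[0,0,3.5],[0,0,0]]
    - [[0,0,1.5],[0,0,0]]
    - [[0,0,1],[0,0,0]]
    - [[0,0,0.5],[0,0,0]]
    - [[0,0,0.5],[0,0,0]]
    - [[0,0,0.5],[0,0,0]]
    - [[0,0,0.4],[0,0,0]]
    - [[0,0,0.4],[0,0,0]]
    - [[0,0,0.2],[0,0,0]]
    - [[0,0,0],[0,0,0]]
    - [[0,0,0],[0,0,0]]

```text
clock: 36.48
tool_pos: [0.4962, 0.3383, 0.1451]
eef_rot: [0.71, 0.704, 0.0, 0.0]
contact_force: [-1.8, -1.1, 8.6]
opening: 0.709
finger_force: 20.0
```

```bash
python3 -c "
from h import *
plan((.496,.3365,.144))"
```

```text
t 36.48 pos [0.4962 0.3383 0.1451] yaw 89.5 tilt [0.001 0.   ] q [-0.45  0.83 -0.4   1.73  0.47  0.68 -1.11] F [-1.8 -1.1  8.6] open 0.709
shift cm [-0.18 -0.02  0.11]
```

Emit:
step_arm:
  steps:
    - [[0,0,0.2],[0,0,0]]
    - [[0,0,0],[0,0,0]]
    - [[0,0,0],[0,0,0]]

```text
clock: 36.85
tool_pos: [0.4963, 0.3385, 0.1449]
eef_rot: [0.71, 0.704, 0.001, 0.001]
contact_force: [-4.7, -3.6, 22.0]
opening: 0.706
finger_force: 20.0
```

Emit:
step_arm:
  steps:
    - [[0,0,0],[0,0,0]]
    - [[0,0,0],[0,0,0]]
    - [[0,0,0],[0,0,0]]
    - [[0,0,-3],[0,0,0]]
    - [[0,0,-4],[0,0,0]]
    - [[0,0,-4],[0,0,0]]
    - [[-4.5,0.8,0],[0,0,0]]
    - [[-4.5,0.9,0],[0,0,0]]
    - [[-4.5,0.9,0],[0,0,0]]
    - [[-4.5,0.9,0],[0,0,0]]
    - [[-4.5,0.9,0],[0,0,0]]
    - [[-4.5,0.9,0],[0,0,0]]
  claw: 1

```text
clock: 38.35
tool_pos: [0.5469, 0.0662, 0.2515]
eef_rot: [0.71, 0.704, -0.0, -0.0]
contact_force: [0.0, 0.2, -0.4]
opening: 1.001
finger_force: 0.0
```

Emit:
step_arm:
  steps:
    - [[-4.5,0.9,0],[0,0,0]]
    - [[-4.5,0.9,0],[0,0,0]]
    - [[-4.5,0.9,0],[0,0,0]]
    - [[-4.5,0.9,0],[0,0,0]]
    - [[-4.5,0.9,0],[0,0,0]]
    - [[-4.4,0.6,0],[0,0,0]]
    - [[0,0,0],[0,0,0]]
    - [[0,0,0],[0,0,0]]

```text
clock: 39.35
tool_pos: [0.5952, -0.2008, 0.2513]
eef_rot: [0.71, 0.704, 0.0, -0.001]
contact_force: [0.3, -0.3, 0.3]
opening: 1.001
finger_force: 0.0
```

```bash
python3 - <<'E'
from h import *
look("top",[("cov",YEL,0,COV)]); look("side",[("cup",BLUE,.006,CUP)])
d=look("wrist",[("cup",BLUE,.006,CUP)])
plan((.595,-.2035,.069),90)
E
```

```text
top cov [258. 194.] [248 184  21  21] [0.603  0.0869] 0.94
side cup [305. 169.] [296 157  19  26] [ 0.5942 -0.2052] 0.8
side cup [282. 189.] [272 177  21  27] [ 0.5968 -0.0763] 0.82
side cup [218. 281.] [202 257  30  50] [0.5277 0.3102] 1.52
wrist cup [277.  34.] [235   0  85  77] [ 0.5943 -0.0764] 0.83
wrist cup [276. 190.] [238 155  76  78] [ 0.5919 -0.2017] 0.95
t 39.50 pos [ 0.5955 -0.1998  0.2518] yaw 89.7 tilt [0.    0.001] q [ 0.53  0.74 -0.53  1.55  0.42  0.97 -0.13] F [ 0.4  0.6 -0.3] open 1.001
shift cm [-0.38 -0.05 18.28]
turn z -0.3
```

Grasp at (0.594, -0.202).

Emit:
step_arm:
  steps:
    - [[-0.2,-0.2,4.5],[0,0,0]]
    - [[0,0,4.5],[0,0,0]]
    - [[0,0,4.5],[0,0,0]]
    - [[0,0,4],[0,0,0]]
    - [[0,0,0.7],[0,0,0]]
    - [[0,0,0],[0,0,0]]
    - [[0,0,0],[0,0,0]]

```text
clock: 40.38
tool_pos: [0.5948, -0.2037, 0.0717]
eef_rot: [0.71, 0.704, 0.001, 0.001]
contact_force: [-0.6, 0.9, 0.9]
opening: 1.0
finger_force: 0.0
```

Emit:
step_arm:
  steps:
    - [[0,0,0],[0,0,0]]
    - [[0,0,0],[0,0,0]]
    - [[0,0,0],[0,0,0]]
    - [[0,0,0],[0,0,0]]
    - [[0,0,-3],[0,0,0]]
    - [[0,0,-5],[0,0,0]]
    - [[0,0,-5],[0,0,0]]
    - [[0,0,-5],[0,0,0]]
    - [[4.4,-0.6,-4],[0,0,0]]
    - [[4.4,-0.8,0],[0,0,0]]
    - [[4.4,-0.8,0],[0,0,0]]
    - [[4.4,-0.8,0],[0,0,0]]
  claw: -1

```text
clock: 41.88
tool_pos: [0.5643, -0.0261, 0.2895]
eef_rot: [0.71, 0.704, -0.0, -0.0]
contact_force: [-0.2, 0.2, -0.4]
opening: 0.719
finger_force: 20.4
```

```bash
python3 -c "
from h import *
plan((.496,.337,.28),90)"
```

```text
t 41.88 pos [ 0.5643 -0.0261  0.2895] yaw 89.5 tilt [-0.  0.] q [ 0.29  0.61 -0.55  1.7   0.38  0.94 -0.41] F [-0.2  0.2 -0.4] open 0.719
shift cm [36.25 -7.15  0.95]
turn z -0.5
```

Emit:
step_arm:
  steps:
    - [[4.4,-0.9,0],[0,0,0]]
    - [[4.4,-0.9,0],[0,0,0]]
    - [[4.4,-0.9,0],[0,0,0]]
    - [[4.4,-0.9,0],[0,0,0]]
    - [[4.4,-0.9,0],[0,0,0]]
    - [[4.4,-0.9,0],[0,0,0]]
    - [[4.4,-0.9,0],[0,0,0]]
    - [[4.4,-0.9,0],[0,0,0]]
    - [[0.6,0,0],[0,0,0]]
    - [[0,0,0],[0,0,0]]
    - [[0,0,0],[0,0,0]]

```text
clock: 43.25
tool_pos: [0.4968, 0.3291, 0.2893]
eef_rot: [0.711, 0.703, -0.001, 0.001]
contact_force: [-0.5, 0.1, -1.8]
opening: 0.72
finger_force: 20.4
```

```bash
python3 -c "
from h import *
plan((.496,.337,.183),90); held(.007)"
```

```text
t 43.25 pos [0.4968 0.3291 0.2893] yaw 89.4 tilt [-0.    -0.002] q [-0.37  0.65 -0.52  1.61  0.37  0.98 -1.02] F [-0.5  0.1 -1.8] open 0.720
shift cm [ 0.81 -0.09 10.63]
turn z -0.6
pred [192.28734 220.6411 ] [367.537   377.87744]
seen cols 191 368 bottom row 374
```

Emit:
step_arm:
  steps:
    - [[0.7,-0.1,2.5],[0,0,0]]
    - [[0,0,3],[0,0,0]]
    - [[0,0,1.5],[0,0,0]]
    - [[0,0,1],[0,0,0]]
    - [[0,0,0.5],[0,0,0]]
    - [[0,0,0.5],[0,0,0]]
    - [[0,0,0.5],[0,0,0]]
    - [[0,0,0.5],[0,0,0]]
    - [[0,0,0.4],[0,0,0]]
    - [[0,0,0.2],[0,0,0]]
    - [[0,0,0],[0,0,0]]
    - [[0,0,0],[0,0,0]]

```text
clock: 44.8
tool_pos: [0.4952, 0.3383, 0.1838]
eef_rot: [0.71, 0.704, 0.0, 0.0]
contact_force: [-0.7, 0.0, -1.2]
opening: 0.721
finger_force: 20.4
```

```bash
python3 -c "
from h import *
plan((.496,.3375,.182))"
```

```text
t 44.80 pos [0.4952 0.3383 0.1838] yaw 89.5 tilt [0. 0.] q [-0.42  0.78 -0.45  1.71  0.46  0.76 -1.11] F [-0.7  0.  -1.2] open 0.721
shift cm [-0.08  0.08  0.18]
```

Emit:
step_arm:
  steps:
    - [[0,0,0.2],[0,0,0]]
    - [[0,0,0.2],[0,0,0]]
    - [[0,0,0],[0,0,0]]
    - [[0,0,0],[0,0,0]]

```text
clock: 45.3
tool_pos: [0.4954, 0.3387, 0.182]
eef_rot: [0.71, 0.704, 0.001, 0.0]
contact_force: [-2.6, -2.8, 14.2]
opening: 0.721
finger_force: 20.5
```

```bash
python3 -c "
from h import *
plan((.496,.3375,.182))"
```

```text
t 45.30 pos [0.4954 0.3387 0.182 ] yaw 89.5 tilt [0.002 0.001] q [-0.42  0.78 -0.45  1.71  0.46  0.76 -1.11] F [-2.6 -2.8 14.2] open 0.721
shift cm [-0.12  0.06 -0.  ]
```

Emit:
step_arm:
  steps:
    - [[0,0,0.1],[0,0,0]]
    - [[0,0,0],[0,0,0]]

```text
clock: 45.55
tool_pos: [0.4954, 0.3389, 0.1819]
eef_rot: [0.71, 0.704, 0.001, 0.0]
contact_force: [-4.2, -4.0, 20.2]
opening: 0.72
finger_force: 20.6
```

Emit:
step_arm:
  steps:
    - [[0,0,0],[0,0,0]]
    - [[0,0,0],[0,0,0]]
    - [[0,0,0],[0,0,0]]
    - [[0,0,-3],[0,0,0]]
    - [[0,0,-4],[0,0,0]]
    - [[0,0,-1.5],[0,0,0]]
    - [[-4.5,1,0],[0,0,0]]
    - [[-4.5,1.1,0],[0,0,0]]
    - [[-4.5,1.1,0],[0,0,0]]
    - [[-4.5,1.1,0],[0,0,0]]
    - [[-4.5,1.1,0],[0,0,0]]
    - [[-4.5,1.1,0],[0,0,0]]
  claw: 1

```text
clock: 47.05
tool_pos: [0.5575, 0.0659, 0.2627]
eef_rot: [0.71, 0.704, -0.001, -0.0]
contact_force: [1.3, -0.6, -0.3]
opening: 1.004
finger_force: 0.0
```

Emit:
step_arm:
  steps:
    - [[-4.5,1.1,0],[0,0,0]]
    - [[-4.5,1.1,0],[0,0,0]]
    - [[-4.5,1.1,0],[0,0,0]]
    - [[-0.5,0.3,1],[0,0,0]]
    - [[0,0,0],[0,0,0]]
    - [[0,0,0],[0,0,0]]

```text
clock: 47.8
tool_pos: [0.5922, -0.0704, 0.2536]
eef_rot: [0.709, 0.705, 0.0, -0.001]
contact_force: [0.2, 1.4, 0.9]
opening: 0.997
finger_force: 0.0
```

```bash
python3 - <<'E'
from h import *
look("top",[("cov",YEL,0,COV)]); look("side",[("cup",BLUE,.006,CUP),("cov",YEL,0,COV)])
d=look("wrist",[("cup",BLUE,.006,CUP)])
plan((.594,-.075,.070),90)
E
```

```text
top cov [258. 194.] [248 184  21  21] [0.603  0.0869] 0.93
top cov [498. 258.] [475 249  43  23] [ 0.3878 -0.6305] 1.56
side cup [282. 189.] [273 177  20  27] [ 0.5963 -0.076 ] 0.8
side cup [217. 276.] [201 247  31  60] [0.54   0.2974] 1.95
side cov [248. 227.] [237 218  23  18] [0.604  0.0872] 0.86
wrist cup [282. 188.] [245 154  75  77] [ 0.5945 -0.0721] 0.95
t 47.95 pos [ 0.5925 -0.0711  0.2541] yaw 89.6 tilt [0. 0.] q [ 0.35  0.7  -0.54  1.65  0.43  0.92 -0.36] F [-0.4  0.3 -0.9] open 0.995
shift cm [-0.4   0.14 18.41]
turn z -0.4
```

Emit:
step_arm:
  steps:
    - [[-0.2,0.2,4.5],[0,0,0]]
    - [[0,0,4.5],[0,0,0]]
    - [[0,0,4.5],[0,0,0]]
    - [[0,0,4],[0,0,0]]
    - [[0,0,0.8],[0,0,0]]
    - [[0,0,0],[0,0,0]]
    - [[0,0,0],[0,0,0]]

```text
clock: 48.82
tool_pos: [0.5958, -0.0745, 0.0725]
eef_rot: [0.71, 0.704, 0.001, 0.001]
contact_force: [-0.2, -0.3, -0.5]
opening: 1.0
finger_force: 0.0
```

Emit:
step_arm:
  steps:
    - [[0,0,0],[0,0,0]]
    - [[0,0,0],[0,0,0]]
    - [[0,0,0],[0,0,0]]
    - [[0,0,0],[0,0,0]]
    - [[0,0,-3],[0,0,0]]
    - [[0,0,-5],[0,0,0]]
    - [[0,0,-5],[0,0,0]]
    - [[0,0,-5],[0,0,0]]
    - [[0,0,-5],[0,0,0]]
    - [[4.4,-0.8,-2.5],[0,0,0]]
    - [[4.4,-1.1,0],[0,0,0]]
    - [[4.4,-1.1,0],[0,0,0]]
  claw: -1

```text
clock: 50.32
tool_pos: [0.5651, 0.0587, 0.3258]
eef_rot: [0.71, 0.704, 0.0, 0.0]
contact_force: [0.5, 0.5, -0.6]
opening: 0.729
finger_force: 20.0
```

```bash
python3 -c "
from h import *
plan((.496,.337,.32),90)"
```

```text
t 50.33 pos [0.5651 0.0587 0.3258] yaw 89.5 tilt [ 0. -0.] q [ 0.16  0.58 -0.58  1.64  0.36  1.03 -0.55] F [ 0.5  0.5 -0.6] open 0.729
shift cm [27.77 -7.16  0.58]
turn z -0.5
```

Emit:
step_arm:
  steps:
    - [[4.4,-1.1,0],[0,0,0]]
    - [[4.4,-1.2,0],[0,0,0]]
    - [[4.4,-1.2,0],[0,0,0]]
    - [[4.4,-1.2,0],[0,0,0]]
    - [[4.4,-1.2,0],[0,0,0]]
    - [[4.4,-1.2,0],[0,0,0]]
    - [[0.8,0,0],[0,0,0]]
    - [[0,0,0],[0,0,0]]
    - [[0,0,0],[0,0,0]]

```text
clock: 51.45
tool_pos: [0.4979, 0.3281, 0.3253]
eef_rot: [0.711, 0.703, -0.001, 0.001]
contact_force: [0.4, -0.9, -0.9]
opening: 0.727
finger_force: 20.0
```

```bash
python3 -c "
from h import *
plan((.496,.337,.219),90); held(.006)"
```

```text
t 51.45 pos [0.4979 0.3281 0.3253] yaw 89.3 tilt [ 0.    -0.002] q [-0.34  0.62 -0.56  1.56  0.36  1.07 -1.01] F [ 0.4 -0.9 -0.9] open 0.727
shift cm [ 0.91 -0.2  10.63]
turn z -0.7
pred [192.90271 219.84898] [366.87463 376.1029 ]
seen cols 192 367 bottom row 371
```

Emit:
step_arm:
  steps:
    - [[0.7,-0.2,2.5],[0,0,0]]
    - [[0,0,3],[0,0,0]]
    - [[0,0,1.5],[0,0,0]]
    - [[0,0,1],[0,0,0]]
    - [[0,0,0.5],[0,0,0]]
    - [[0,0,0.5],[0,0,0]]
    - [[0,0,0.5],[0,0,0]]
    - [[0,0,0.5],[0,0,0]]
    - [[0,0,0.4],[0,0,0]]
    - [[0,0,0.3],[0,0,0]]
    - [[0,0,0.1],[0,0,0]]
    - [[0,0,0],[0,0,0]]

```text
clock: 53.0
tool_pos: [0.4954, 0.3377, 0.2191]
eef_rot: [0.71, 0.704, 0.001, 0.0]
contact_force: [-1.0, -1.0, 8.5]
opening: 0.729
finger_force: 20.0
```

Emit:
step_arm:
  steps:
    - [[0,0,0.1],[0,0,0]]
    - [[0,0,0],[0,0,0]]
    - [[0,0,0],[0,0,0]]

```text
clock: 53.38
tool_pos: [0.4955, 0.338, 0.219]
eef_rot: [0.71, 0.704, 0.001, 0.0]
contact_force: [-2.3, -1.2, 13.3]
opening: 0.729
finger_force: 20.0
```

```bash
python3 -c "
from h import *
plan((.496,.3375,.218))"
```

```text
t 53.38 pos [0.4955 0.338  0.219 ] yaw 89.5 tilt [0.002 0.002] q [-0.39  0.74 -0.51  1.68  0.46  0.84 -1.1 ] F [-2.3 -1.2 13.3] open 0.729
shift cm [-0.05  0.05  0.1 ]
```

Emit:
step_arm:
  steps:
    - [[0,0,0.1],[0,0,0]]
    - [[0,0,0],[0,0,0]]

```text
clock: 53.62
tool_pos: [0.4956, 0.3385, 0.2189]
eef_rot: [0.71, 0.704, 0.002, 0.0]
contact_force: [-2.4, -2.5, 17.9]
opening: 0.727
finger_force: 20.0
```

Emit:
step_arm:
  steps:
    - [[0,0,0],[0,0,0]]
    - [[0,0,0],[0,0,0]]
    - [[0,0,0],[0,0,0]]
    - [[0,0,-3],[0,0,0]]
    - [[0,0,-3],[0,0,0]]
    - [[-4.3,1.7,0],[0,0,0]]
    - [[-4.3,1.8,0],[0,0,0]]
    - [[-4.3,1.8,0],[0,0,0]]
    - [[-4.3,1.8,0],[0,0,0]]
    - [[-4.3,1.8,0],[0,0,0]]
    - [[-4.3,1.8,2],[0,0,0]]
    - [[0,0,0],[0,0,0]]
  claw: 1

```text
clock: 55.12
tool_pos: [0.6003, 0.072, 0.2533]
eef_rot: [0.713, 0.701, -0.003, 0.0]
contact_force: [-0.5, 0.2, -0.1]
opening: 0.997
finger_force: 0.0
```

Emit:
step_arm:
  steps:
    - [[0,0,0],[0,0,0]]
    - [[0,0,0],[0,0,0]]
  claw: 0.1

```text
clock: 55.38
tool_pos: [0.5995, 0.0804, 0.2562]
eef_rot: [0.709, 0.705, 0.001, -0.0]
contact_force: [0.1, 0.7, -0.5]
opening: 0.795
finger_force: 0.0
```

```bash
python3 - <<'E'
from h import *
look("side",[("cov",YEL,0,COV)]); look("top",[("cov",YEL,0,COV)])
d=look("wrist",[("cov",YEL,0,COV)],"pics/w7.png")
plan((.603,.087,.05),90)
E
```

```text
side cov [248. 227.] [237 218  23  18] [0.6043 0.0874] 0.86
top cov [395. 245.] [383 236  28  19] [ 0.437  -0.3217] 0.83
wrist cov [282. 171.] [250 140  65  64] [0.6023 0.0894] 0.96
t 55.52 pos [0.5997 0.0796 0.2561] yaw 89.6 tilt [0.001 0.   ] q [ 0.1   0.71 -0.56  1.62  0.44  0.94 -0.62] F [-0.7 -0.3 -0.2] open 0.660
shift cm [ 0.73  0.32 20.62]
turn z -0.4
```

View pics/w7.png

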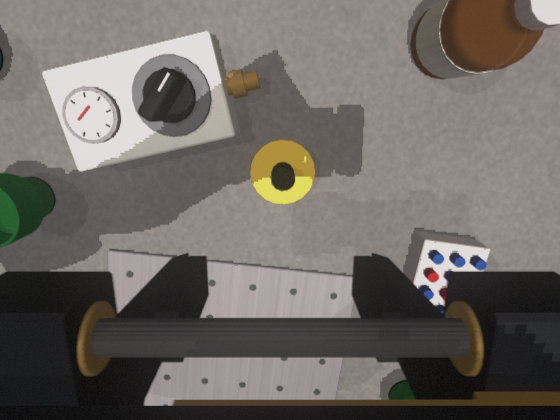

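Emit:
step_arm:
  steps:
    - [[0.85,0.35,4],[0,0,0]]
    - [[0,0,4.5],[0,0,0]]
    - [[0,0,4.5],[0,0,0]]
    - [[0,0,3],[0,0,0]]
    - [[0,0,2],[0,0,0]]
    - [[0,0,1.5],[0,0,0]]
    - [[0,0,1],[0,0,0]]
    - [[0,0,0],[0,0,0]]
    - [[0,0,0],[0,0,0]]

```text
clock: 56.65
tool_pos: [0.604, 0.0869, 0.0515]
eef_rot: [0.71, 0.704, 0.001, 0.0]
contact_force: [0.1, -1.0, -0.7]
opening: 0.553
finger_force: 0.0
```

```bash
python3 -c "
from h import *
plan((.603,.0885,.05))"
```

```text
t 56.65 pos [0.604  0.0869 0.0515] yaw 89.5 tilt [0.001 0.   ] q [-0.    0.98 -0.39  1.73  0.64  0.56 -0.79] F [ 0.1 -1.  -0.7] open 0.553
shift cm [ 0.16 -0.1   0.15]
```

Emit:
step_arm:
  steps:
    - [[0.1,-0.1,0],[0,0,0]]
    - [[0,0,0],[0,0,0]]
    - [[0,0,0],[0,0,0]]
    - [[0,0,0],[0,0,0]]
    - [[0,0,0],[0,0,0]]
    - [[0,0,-3],[0,0,0]]
    - [[0,0,-5],[0,0,0]]
    - [[0,0,-5],[0,0,0]]
    - [[0,0,-5],[0,0,0]]
    - [[0,0,-5],[0,0,0]]
    - [[0,0,-4],[0,0,0]]
    - [[0,0,0],[0,0,0]]
  claw: -1

```text
clock: 58.15
tool_pos: [0.6039, 0.0885, 0.3238]
eef_rot: [0.71, 0.704, 0.003, 0.002]
contact_force: [-0.2, -0.1, -1.0]
opening: 0.244
finger_force: 20.0
```

```bash
python3 -c "
from h import *
plan((.4955,.338,.32))"
```

```text
t 58.15 pos [0.6039 0.0885 0.3238] yaw 89.5 tilt [0.006 0.002] q [ 0.11  0.64 -0.59  1.52  0.39  1.09 -0.58] F [-0.2 -0.1 -1. ] open 0.244
shift cm [ 24.85 -11.07   0.35]
```

Emit:
step_arm:
  steps:
    - [[4.1,-1.8,0],[0,0,0]]
    - [[4.1,-1.8,0],[0,0,0]]
    - [[4.1,-1.8,0],[0,0,0]]
    - [[4.1,-1.8,0],[0,0,0]]
    - [[4.1,-1.9,0],[0,0,0]]
    - [[4.1,-1.8,0],[0,0,0]]
    - [[0,0,0],[0,0,0]]
    - [[0,0,0],[0,0,0]]
    - [[0,0,0],[0,0,0]]

```text
clock: 59.28
tool_pos: [0.4964, 0.3327, 0.3198]
eef_rot: [0.711, 0.703, -0.001, 0.001]
contact_force: [-0.1, 0.3, -0.2]
opening: 0.241
finger_force: 20.0
```

```bash
python3 - <<'E'
from h import *
plan((.4955,.338,.2575))
d=look("wrist",[],"pics/w8.png")
d=look("side",[],None); cv2.imwrite("pics/s3.png",cv2.resize(d["img"][190:330,140:330,::-1],None,fx=4,fy=4,interpolation=2))
E
```

```text
t 59.27 pos [0.4964 0.3327 0.3198] yaw 89.3 tilt [-0.001 -0.002] q [-0.34  0.63 -0.58  1.56  0.38  1.07 -1.03] F [-0.1  0.3 -0.2] open 0.241
shift cm [ 0.54 -0.09  6.23]
```

View pics/s3.png

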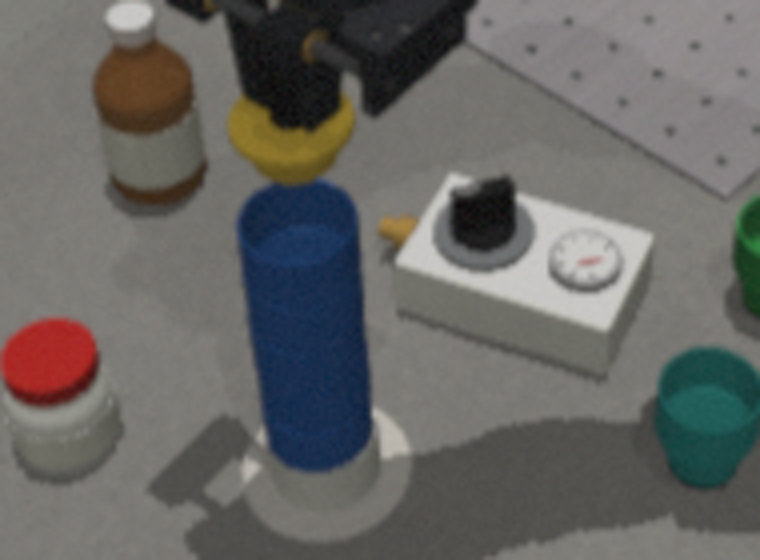

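Emit:
step_arm:
  steps:
    - [[0.4,-0.1,2],[0,0,0]]
    - [[0,0,1.5],[0,0,0]]
    - [[0,0,0.5],[0,0,0]]
    - [[0,0,0.5],[0,0,0]]
    - [[0,0,0.5],[0,0,0]]
    - [[0,0,0.4],[0,0,0]]
    - [[0,0,0.3],[0,0,0]]
    - [[0,0,0.3],[0,0,0]]
    - [[0,0,0.2],[0,0,0]]
    - [[0,0,0.1],[0,0,0]]
    - [[0,0,0],[0,0,0]]
    - [[0,0,0],[0,0,0]]

```text
clock: 60.88
tool_pos: [0.4947, 0.3387, 0.2578]
eef_rot: [0.71, 0.704, 0.0, 0.0]
contact_force: [0.5, -0.2, -2.1]
opening: 0.242
finger_force: 20.0
```

```bash
python3 -c "
from h import *
plan((.4955,.338,.2565))"
```

```text
t 60.88 pos [0.4947 0.3387 0.2578] yaw 89.5 tilt [0. 0.] q [-0.37  0.7  -0.55  1.63  0.43  0.93 -1.08] F [ 0.5 -0.2 -2.1] open 0.242
shift cm [-0.07  0.09  0.13]
```

Emit:
step_arm:
  steps:
    - [[0,0,0.2],[0,0,0]]
    - [[0,0,0.2],[0,0,0]]
    - [[0,0,0],[0,0,0]]
    - [[0,0,0],[0,0,0]]

```text
clock: 61.38
tool_pos: [0.4954, 0.34, 0.2566]
eef_rot: [0.71, 0.704, 0.002, 0.0]
contact_force: [-1.8, -0.9, 15.2]
opening: 0.242
finger_force: 20.0
```

```bash
python3 -c "
from h import *
plan((.4955,.338,.2565))"
```

```text
t 61.38 pos [0.4954 0.34   0.2566] yaw 89.5 tilt [0.004 0.003] q [-0.37  0.7  -0.55  1.64  0.43  0.93 -1.09] F [-1.8 -0.9 15.2] open 0.242
shift cm [-0.2   0.02  0.01]
```

Emit:
step_arm:
  steps:
    - [[0,0,0],[0,0,0]]
    - [[0,0,0],[0,0,0]]
    - [[0,0,0],[0,0,0]]
    - [[0,0,-2],[0,0,0]]
    - [[0,0,-4],[0,0,0]]
    - [[0,0,-3],[0,0,0]]
    - [[-4,0,0],[0,0,0]]
    - [[-4,0,0],[0,0,0]]
    - [[-4,0,0],[0,0,0]]
    - [[-4,0,0],[0,0,0]]
    - [[0,0,0],[0,0,0]]
    - [[0,0,0],[0,0,0]]
  claw: 0.2

```text
clock: 62.88
tool_pos: [0.4932, 0.1796, 0.3438]
eef_rot: [0.71, 0.704, 0.0, -0.0]
contact_force: [-0.2, 0.0, 0.6]
opening: 0.596
finger_force: 0.0
```

```bash
python3 - <<'E'
from h import *
plan()
d=look("side",[]); print("pred cover",sil(d,(.4955,.338),.206,[(.032,.02),(.032,.026)]).squeeze().min(0),sil(d,(.4955,.338),.206,[(.032,.02),(.032,.026)]).squeeze().max(0))
for c,s,_ in blobs(d,*YEL): print(c,s)
a=cv2.resize(d["img"][190:330,140:330,::-1],None,fx=2,fy=2,interpolation=2)
d=look("wrist",[]); b=d["img"][:,:,::-1]
a=cv2.copyMakeBorder(a,0,140,0,0,cv2.BORDER_CONSTANT); cv2.imwrite("pics/f.png",np.hstack([a,b])[:, :800])
E
```

```text
t 62.88 pos [0.4932 0.1796 0.3438] yaw 89.5 tilt [0.    0.001] q [-0.05  0.5  -0.62  1.73  0.33  1.01 -0.79] F [-0.2  0.   0.6] open 0.596
pred cover [198.72002 231.58557] [229.67181 255.75444]
[213.74040632 245.29571106] [199 233  30  23 443]
```

View pics/f.png

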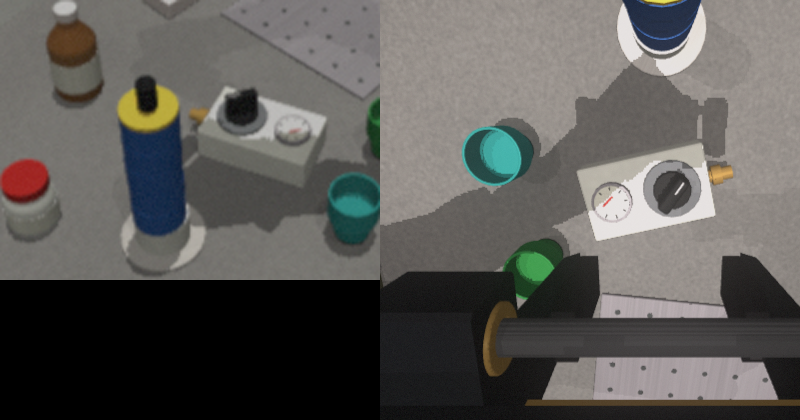

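The side view shows the yellow cover flush on a straight five-cup stack, its blob at columns 199–229 and rows 233–256 against a predicted 199–230 and 232–256. The knob still reads shut, and the tray in view is empty.

```bash
python3 -c "
from plant import finish_job
print(finish_job())"
```

```text
the job is handed in; nothing more can be done
None
```

I turned the knob clockwise to its end stop, nested all five blue cups in the holder's sleeve, seated the yellow cover flush on top, and handed the job in at about 63 s; no verdict was returned.

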